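Check the snap-off cutters and set the T-square for the next cut

TASK

Get the cutting place ready: push the slider of every cutter in the rack back through its stroke so that the blade is fully in, and put each cutter whose slider sticks in the cardboard reject box. Lay the T-square with its head flush against the near edge of the cutting board and its blade flat on the card, the blade's left edge along the black line. Keep the good cutters in the rack, but lay at least one of them flat on the card beside the T-square, ready for the cut, and do not disturb the other things on the table.

Things in the scene. Friction and masses are not known exactly. Their poses are not given: they have to be found in the camera images.
- board: cutting board, fixed: plywood 200 (x) x 270 (y) x 18 mm lying over the open carton (its walls end at the board's underside); a grey card sheet 2 mm thick covers the top to within 5 to 15 mm of the edges. Origin: centre of the underside; x away from the robot, z up. Card surface at z = 20 mm. Near edge (aluminium strip): the upright plane x = -100 mm, z = 0 to 18 mm
- cut_line: black marker line 184 mm long, 1.8 mm wide, drawn across the card at right angles to the near edge of the board; origin on the line at the middle of the board's depth, level with the card, x along the line (away from the robot), y to the left. A marker pen lies beside the right edge of the card
- square: T-square, 0.42 kg, loose on the card, askew. Origin: middle of the head's inner face, level with the blade's underside; x along the blade, y left, z up. Head: wood, x = -24 to 0, y = -85 to 85, z = -14 to 0 mm, hangs past the board's near edge. Blade: steel, x = -24 to 240, y = -20 to 20, z = 0 to 4 mm. Balance point near x = 90 mm
- square_grip (a point): centre of the T-square's finger guard, an upright rib along the blade 130 mm long (x), 12 mm wide (y), 24 mm high, standing on the blade, to be gripped across its 12 mm. At (95, 0, 16) mm in the T-square's frame; axes as the T-square's
- square_left (a point): point on the inner face of the T-square's head, 70 mm to the left of the blade's centre line, half-way up the head
- square_right (a point): point on the inner face of the T-square's head, 70 mm to the right of the blade's centre line, half-way up the head
- square_edge (a point): point on the left long edge of the T-square's blade (the ruling edge, with millimetre marks), 90 mm from the head's inner face, on the blade's underside
- rack: wooden cutter rack, fixed: plate 208 mm (y) x 176 mm (x = -81 to 95), 6 mm thick; origin under it on the table. Five bays along y at -80, -40, 0, 40, 80 mm, parted by ribs 4 mm wide, 3 mm above the plate. End rail 13 mm above the plate, inner face at x = -67 mm, backs the cutters' tails (gap up to 4 mm). x points from tails to blades, to the robot's left
- bin: reject box, an open cardboard box, fixed, 184 (x) x 118 (y) x 40 mm high, walls and floor 3 mm; origin: centre of the underside
- cutter1_mid (a point): snap-off cutter (None if absent), all alike: metal handle 120 (x) x 15 (y) x 12 mm (z), 0.1 kg; this point is its centre, half-way up; x towards the blade. On top stands the black slider, 14 (x) x 12 (y) x 7 mm high, centre at x = -30 mm + joint value; the blade sticks out of the nose by the joint value
- cutter1_slider (a joint): slider of that cutter: 0 = blade fully in (end of the stroke, towards the tail), 0.034 m = fully out. A good slider moves with about 2 N and stays where it is left; one that sticks does not move at 25 N
- cutter2_mid (a point): snap-off cutter (None if absent), all alike: metal handle 120 (x) x 15 (y) x 12 mm (z), 0.1 kg; this point is its centre, half-way up; x towards the blade. On top stands the black slider, 14 (x) x 12 (y) x 7 mm high, centre at x = -30 mm + joint value; the blade sticks out of the nose by the joint value
- cutter2_slider (a joint): slider of that cutter: 0 = blade fully in (end of the stroke, towards the tail), 0.034 m = fully out. A good slider moves with about 2 N and stays where it is left; one that sticks does not move at 25 N
- cutter3_mid (a point): snap-off cutter (None if absent), all alike: metal handle 120 (x) x 15 (y) x 12 mm (z), 0.1 kg; this point is its centre, half-way up; x towards the blade. On top stands the black slider, 14 (x) x 12 (y) x 7 mm high, centre at x = -30 mm + joint value; the blade sticks out of the nose by the joint value
- cutter3_slider (a joint): slider of that cutter: 0 = blade fully in (end of the stroke, towards the tail), 0.034 m = fully out. A good slider moves with about 2 N and stays where it is left; one that sticks does not move at 25 N
- cutter4_mid (a point): snap-off cutter (None if absent), all alike: metal handle 120 (x) x 15 (y) x 12 mm (z), 0.1 kg; this point is its centre, half-way up; x towards the blade. On top stands the black slider, 14 (x) x 12 (y) x 7 mm high, centre at x = -30 mm + joint value; the blade sticks out of the nose by the joint value
- cutter4_slider (a joint): slider of that cutter: 0 = blade fully in (end of the stroke, towards the tail), 0.034 m = fully out. A good slider moves with about 2 N and stays where it is left; one that sticks does not move at 25 N
- cutter5_mid (a point): snap-off cutter (None if absent), all alike: metal handle 120 (x) x 15 (y) x 12 mm (z), 0.1 kg; this point is its centre, half-way up; x towards the blade. On top stands the black slider, 14 (x) x 12 (y) x 7 mm high, centre at x = -30 mm + joint value; the blade sticks out of the nose by the joint value
- cutter5_slider (a joint): slider of that cutter: 0 = blade fully in (end of the stroke, towards the tail), 0.034 m = fully out. A good slider moves with about 2 N and stays where it is left; one that sticks does not move at 25 N
- oil_bottle: small clear bottle with black cap, 50 mm across, 102 mm high, a bystander; origin at the centre of the underside
- masking_tape: roll of masking tape lying flat, 98 mm across, 25 mm high, a bystander; origin at the centre of the underside
- label_roll: roll of labels standing on end, 60 mm across, 74 mm high, a bystander; origin at the centre of the underside

How it is judged:
By the outcome, as a careful person would: the job done as asked, in the order asked, and still so for the second after the job is handed in, with the robot touching nothing.
Of cutter1, cutter2, cutter3, cutter4 only 2 to 4 are there at a start; the rules pass over those that are not, and their reading is None.
At some moment in a run one of square may be knocked a few centimetres aside while the robot is not near it.
It also fails if it takes over 210 s, if anything falls off the work surface, if the arm or the gripper's body presses on something with over 40 N, if the wrist force passes 120 N, or if a joint passes its speed limit or range.

ROBOT

A 6-joint arm with a two-finger parallel gripper is mounted at the origin on a cart in front of the work surface, level with it; the furniture and walls round the work are solid. World frame = base frame: x ahead of the robot, y to its left, z up, the work surface at z = 0. Lengths are in m, angles in rad, forces in N, time in s.
With the tool pointing down it reaches from about 0.375 to 0.9 m from the base axis. Payload 3.1 kg.
Tool frame: the origin (TCP) lies where the fingers leave the gripper's body, on its centre line; the fingertips stand 73 mm ahead of it and the grasp point (between the pads) lies 54 mm ahead of it; z points along the fingers, y is the line along which they close (so a half turn about z gives the same grasp; the last joint's range is limited). The gripper opens to 85 mm and grips with 20 to 120 N. Pads are 22 mm wide; open, the fingers measure 114 mm over their backs; the gripper's body (76 mm by 85 mm) begins 54 mm behind the grasp point. The pads swing forward as they close: fully open they stand 13 mm farther back than shut.
Start: joints at [-1.29, 0.527, 1.433, -0, 1.181, -0.178], TCP at [0.277, -0.56, 0.304] pointing down, gripper open.
Joint ranges: [-3.08, 3.08], [-0.75, 2.2], [0.22, 2.44], [-1.43, 4.57], [0, 2.65], [-2.85, 2.85]. Speed limits (rad/s): [2.79, 2.79, 3.14, 3.14, 3.14, 3.14].

INTERFACE

Orientations are given as a unit quaternion [x, y, z, w].
In Python, from station import manip gives the robot as it stands.
- The arm moves only by the shell command python3 -m crank 'ROWS' [FORCE]. ROWS is JSON, a list of rows, each an object with "dp": the shift along the tool's x, y, z normalised to -1 to 1, where 1 is 50 cm, a list of three; "delta_rot": the turn, a rotation vector about the tool's x, y, z normalised to -1 to 1, where 1 is 2 pi rad, a list of three; "fingers": the opening, from -1 (shut) to 1 (fully open). A call has 1 to 12 rows; each row shifts and turns the commanded pose from where the row before left it, along the tool's axes as they then stand; what a row does not reach is not made up. A row lasts 1/12 s, in which the tool goes at most 41.7 mm and 7.16 degrees, less where a joint would pass 70% of its speed; a pose out of reach is approached as far as the arm can. A call with a number of a shift or a turn outside -1 to 1 is refused whole. A call with a gripper value outside its range is refused whole. The fingers move at their own pace and stop on an object; FORCE is the grip in N (left out, the last holds). Time passes only in rows, so rows that do not move let the fingers close. It gives the time, the measured TCP pose, the force, the opening and the grip force at its end, in the units of the state.
- manip.sense(): the state, without advancing time (a new reading comes with each control period).
- manip.snapshot(name): name is "side" or "top" or "wrist"; returns (picture, depth): 420x560x3 uint8, red, green, blue; 420x560 float32, m along the optical axis (not along the pixel's ray), 0 where there is no reading.
- manip.camera_model(name): a dict with "fx", "fy", "cx", "cy" (pixels), "origin" and "attitude" of the camera in the world. Camera axes: x right, y up, looking along -z (the intrinsics and any distortion apply to the point x, -y, -z); pixel columns grow to the right and rows downward; lengths in m; the calibration is good to about 2 mm. A picture is of the moment at which its call begins: read the wrist's pose just before it. camera_model takes no time and is no camera call; for the wrist camera it gives the pose at the moment of the call.
- manip.sign_off(): hands the job in; it is judged then, once.
The state is a dict: "t": time; "q": joint angles; "qd": joint speeds; "tau": joint torques, N m; "tcp_pos": TCP position; "tool_rot": TCP orientation; "force": force on the tool from outside, world axes, zero at the start; "ft_torque": the same for the moment, N m; "finger_gap": opening from 0.0 (shut) to 1.0 (fully open); "gripper_force": force on a finger pad.
Only numpy, scipy, OpenCV 4.12 (cv2) and the standard library are available. Lean on these libraries where they do the work, as an engineer would, in place of code of your own. Each camera call takes 0.05 s, during which the arm holds its last target. There are 200 camera calls.

## Working session

There is one attempt and no reset: what is moved stays moved. The work goes in short steps, Python scripts to look and compute and a shell command to move; the robot and the scene stay as the last step left them, time stands still between calls to the robot, and variables do not carry over. Pictures are saved under pics/ and viewed, at most 14 in all, crops included, and the job is handed in when it is done.

```bash
mkdir -p pics; ls
python3 - <<'E'
from station import manip
import cv2,numpy as np
print(manip.sense())
for n in("top","side"):
    p,d=manip.snapshot(n); cv2.imwrite(f"pics/{n}0.png",p[:,:,::-1]); np.save(f"pics/{n}0.npy",d)
    print(n,manip.camera_model(n))
print(manip.camera_model("wrist"))
E
```

```text
pics
{'t': 0.0, 'q': array([-1.28953750e+00,  5.28461614e-01,  1.43389784e+00, -5.58475391e-06,
        1.18139592e+00, -1.78475168e-01]), 'qd': array([ 0.00041348, -0.00085515, -0.00084147, -0.00018475, -0.00026401,
       -0.00153327]), 'tau': array([-4.43216459e-05, -4.42350948e+01, -1.78026778e+01, -2.44444946e-04,
        8.41032481e-03,  1.74657877e-06]), 'tcp_pos': array([ 0.27720045, -0.55954238,  0.30293766]), 'tool_rot': array([ 9.73695897e-01,  2.27848922e-01, -5.81274247e-05, -1.07980049e-03]), 'force': array([-0.44463401,  0.63056484,  0.00325572]), 'ft_torque': array([ 0.00825864, -0.00235262, -0.05337673]), 'gripper_force': 0.0, 'finger_gap': 1.0004763380375494}
top {'fx': 450.15065949954595, 'fy': 450.15065949954595, 'cx': 283.83905779819145, 'cy': 200.6106096717667, 'origin': array([0.36228844, 0.21656164, 1.10901728]), 'attitude': array([-0.05640437,  0.03970652,  0.70949682, -0.7013246 ])}
side {'fx': 446.9257457751446, 'fy': 446.9257457751446, 'cx': 277.47748532564304, 'cy': 205.6743898422235, 'origin': array([0.14439035, 1.02671495, 0.59102284]), 'attitude': array([-0.09907756,  0.49611956,  0.84500371, -0.17325629])}
{'fx': 371.97173567855975, 'fy': 371.97173567855975, 'cx': 283.2814207284028, 'cy': 207.7962188623449, 'origin': array([ 0.33981664, -0.52857834,  0.37469576]), 'attitude': array([-0.11610127,  0.07343369, -0.52220292,  0.84168408])}
```

View pics/top0.png

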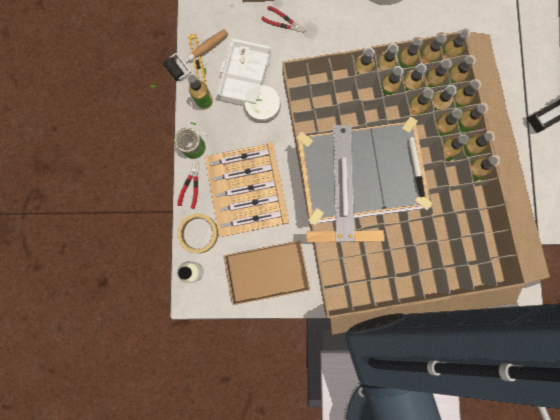

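View pics/side0.png

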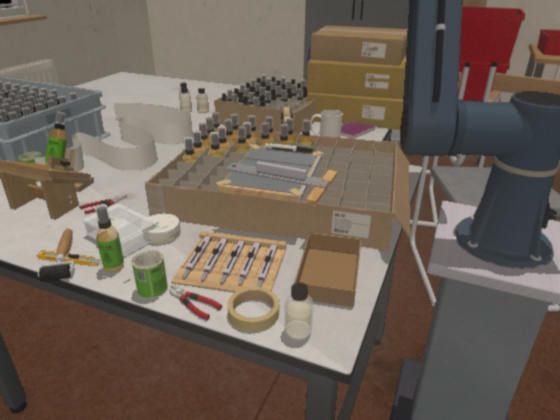

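The top view shows the board at about (365,170) with the T-square askew on it, head at (345,237). The rack is at about (247,188) with cutters at rows 157–219, and the reject box is at (266,272). Tape, bottle and label roll are on the left. Next I'll write helpers and move over the rack.

```bash
cat > h.py <<'E'
from station import manip
import cv2,numpy as np
from scipy.spatial.transform import Rotation as R
def shot(n,f=None):
    c=manip.camera_model(n);p,d=manip.snapshot(n);p=np.ascontiguousarray(p[:,:,::-1])
    if f: cv2.imwrite(f"pics/{f}.png",p)
    return c,p,d
def ray(c,u,v,z):
    q=R.from_quat(c["attitude"]).as_matrix()@np.array([(u-c["cx"])/c["fx"],-(v-c["cy"])/c["fy"],-1.])
    o=np.array(c["origin"]);return o+q*(z-o[2])/q[2]
def pt(c,u,v,d):
    return np.array(c["origin"])+R.from_quat(c["attitude"]).as_matrix()@np.array([(u-c["cx"])/c["fx"],-(v-c["cy"])/c["fy"],-1.])*d
def proj(c,P):
    x=R.from_quat(c["attitude"]).as_matrix().T@(np.array(P)-c["origin"])
    return np.array([c["cx"]+c["fx"]*x[0]/-x[2],c["cy"]-c["fy"]*x[1]/-x[2]])
def go(xyz,yaw,off=0.054):
    """xyz: wanted place of the point off ahead of the TCP, tool straight down, tool x at yaw (deg) in world"""
    s=manip.sense();r0=R.from_quat(s["tool_rot"])
    y=np.radians(yaw);r1=R.from_matrix(np.array([[np.cos(y),np.sin(y),0],[np.sin(y),-np.cos(y),0],[0,0,-1]]))
    dw=np.array(xyz)+[0,0,off]-s["tcp_pos"]
    print("turn",np.round((r0.inv()*r1).as_rotvec()/2/np.pi,4),"dp in present axes",np.round(r0.inv().apply(dw)/.5,4),"dp after turn",np.round(r1.inv().apply(dw)/.5,4),"world mm",np.round(dw*1e3,1))
E
python3 - <<'E'
from h import *
c=manip.camera_model("top")
d=np.load("pics/top0.npy")
for n,u,v in[("rackTL",208,155),("rackTR",273,143),("rackBR",288,222),("rackBL",218,236),("binTL",226,254),("binBR",308,291),("binTR",304,243),("binBL",233,303),("lineTop",375,125),("lineBot",388,212),("headL",308,237),("headR",384,237),("bladeEnd",342,128),("table",200,250),("card",370,170),("tape",180,235),("boardNL",313,222),("boardNR",430,208)]:
    print(n,np.round(pt(c,u,v,d[v,u]),3))
go([.45,.30,.30],0)
E
```

```text
rackTL [0.632 0.432 0.006]
rackTR [0.662 0.268 0.001]
rackBR [0.459 0.232 0.017]
rackBL [ 0.429  0.407 -0.006]
binTL [ 0.384  0.386 -0.002]
binBR [ 0.293  0.186 -0.002]
binTR [ 0.409  0.194 -0.   ]
binBL [0.269 0.363 0.037]
lineTop [0.685 0.021 0.063]
lineBot [0.47  0.01  0.115]
headL [0.417 0.187 0.115]
headR [0.418 0.009 0.058]
bladeEnd [0.662 0.106 0.119]
table [0.394 0.445 0.023]
card [0.565 0.046 0.116]
tape [0.43  0.494 0.023]
boardNL [0.45  0.175 0.114]
boardNR [ 0.482 -0.093  0.081]
turn [-0.0003  0.      0.0732] dp in present axes [ 1.0726 -1.3874 -0.0988] dp after turn [ 0.3455 -1.7192 -0.102 ] world mm [172.8 859.6  51. ]
```

```bash
python3 -m crank '[{"dp":[0,0,0],"delta_rot":[0,0,0.0183],"fingers":-1},{"dp":[0,0,0],"delta_rot":[0,0,0.0183],"fingers":-1},{"dp":[0,0,0],"delta_rot":[0,0,0.0183],"fingers":-1},{"dp":[0,0,0],"delta_rot":[0,0,0.0183],"fingers":-1},{"dp":[0.069,0,0],"delta_rot":[0,0,0],"fingers":-1},{"dp":[0.069,0,0],"delta_rot":[0,0,0],"fingers":-1},{"dp":[0.069,0,0],"delta_rot":[0,0,0],"fingers":-1},{"dp":[0.069,0,0],"delta_rot":[0,0,0],"fingers":-1},{"dp":[0.069,0,0],"delta_rot":[0,0,0],"fingers":-1}]' 30
python3 -m crank '[{"dp":[0,-0.078,0],"delta_rot":[0,0,0],"fingers":-1},{"dp":[0,-0.078,0],"delta_rot":[0,0,0],"fingers":-1},{"dp":[0,-0.078,0],"delta_rot":[0,0,0],"fingers":-1},{"dp":[0,-0.078,0],"delta_rot":[0,0,0],"fingers":-1},{"dp":[0,-0.078,0],"delta_rot":[0,0,0],"fingers":-1},{"dp":[0,-0.078,0],"delta_rot":[0,0,0],"fingers":-1},{"dp":[0,-0.078,0],"delta_rot":[0,0,0],"fingers":-1},{"dp":[0,-0.078,0],"delta_rot":[0,0,0],"fingers":-1},{"dp":[0,-0.078,0],"delta_rot":[0,0,0],"fingers":-1},{"dp":[0,-0.078,0],"delta_rot":[0,0,0],"fingers":-1},{"dp":[0,-0.078,0],"delta_rot":[0,0,0],"fingers":-1}]'
python3 -m crank '[{"dp":[0,-0.078,0],"delta_rot":[0,0,0],"fingers":-1},{"dp":[0,-0.078,0],"delta_rot":[0,0,0],"fingers":-1},{"dp":[0,-0.078,0],"delta_rot":[0,0,0],"fingers":-1},{"dp":[0,-0.078,0],"delta_rot":[0,0,0],"fingers":-1},{"dp":[0,-0.078,0],"delta_rot":[0,0,0],"fingers":-1},{"dp":[0,-0.078,0],"delta_rot":[0,0,0],"fingers":-1},{"dp":[0,-0.078,0],"delta_rot":[0,0,0],"fingers":-1},{"dp":[0,-0.078,0],"delta_rot":[0,0,0],"fingers":-1},{"dp":[0,-0.078,0],"delta_rot":[0,0,0],"fingers":-1},{"dp":[0,-0.078,0],"delta_rot":[0,0,0],"fingers":-1},{"dp":[0,0,0],"delta_rot":[0,0,0],"fingers":-1}]'
python3 - <<'E'
from h import *
c,p,d=shot("wrist","w1"); np.save("pics/w1.npy",d)
import pickle;pickle.dump(c,open("pics/w1.pkl","wb"));print(c)
go([.45,.30,.30],0)
E
```

```text
t: 0.85
tcp_pos: [0.4512, -0.5597, 0.3032]
tool_rot: [1.0, -0.0, -0.0, -0.001]
force: [-0.1, -0.6, 0.6]
finger_gap: 0.002
gripper_force: 0.0
t: 1.77
tcp_pos: [0.4493, -0.1292, 0.3037]
tool_rot: [1.0, -0.0, -0.0, -0.0]
force: [1.0, 0.6, 0.2]
finger_gap: -0.003
gripper_force: 0.0
t: 2.68
tcp_pos: [0.4495, 0.2648, 0.3039]
tool_rot: [1.0, 0.003, 0.001, -0.002]
force: [0.9, 0.6, 1.5]
finger_gap: -0.001
gripper_force: 0.0
{'fx': 371.97173567855975, 'fy': 371.97173567855975, 'cx': 283.2814207284028, 'cy': 207.7962188623449, 'origin': array([0.5191467 , 0.26538585, 0.37565202]), 'attitude': array([-0.09566804,  0.09795324, -0.69810993,  0.70277686])}
turn [-0.0001 -0.      0.0009] dp in present axes [ 0.0018 -0.0759 -0.1008] dp after turn [ 0.0013 -0.0759 -0.1008] world mm [ 0.7 37.9 50.4]
```

View pics/w1.png

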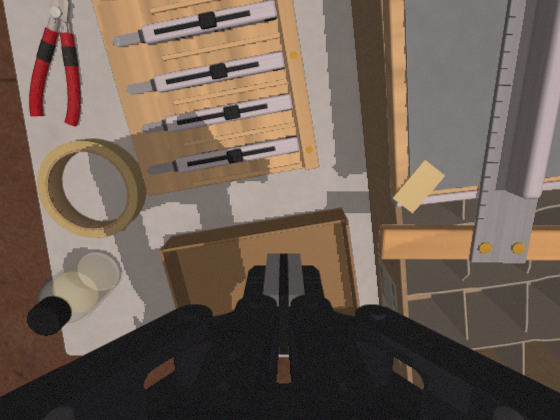

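The wrist view has world +x up and +y left. Cutter noses are at left and tails at right, with black sliders at (208,20), (219,73), (232,112) and (234,155). The fifth cutter is off the top, so I'll shift forward and left.

```bash
python3 -m crank '[{"dp":[0.07,-0.045,0],"delta_rot":[0,0,0],"fingers":-1},{"dp":[0.07,-0.045,0],"delta_rot":[0,0,0],"fingers":-1},{"dp":[0.04,-0.04,0.05],"delta_rot":[0,0,0],"fingers":-1},{"dp":[0,0,0.05],"delta_rot":[0,0,0],"fingers":-1},{"dp":[0,0,0],"delta_rot":[0,0,0],"fingers":-1},{"dp":[0,0,0],"delta_rot":[0,0,0],"fingers":-1},{"dp":[0,0,0],"delta_rot":[0,0,0],"fingers":-1}]'
python3 - <<'E'
from h import *
import pickle
c,p,d=shot("wrist","w2"); np.save("pics/w2.npy",d);pickle.dump(c,open("pics/w2.pkl","wb"))
E
```

```text
t: 3.32
tcp_pos: [0.5398, 0.3228, 0.2544]
tool_rot: [1.0, -0.001, -0.0, 0.0]
force: [0.6, -0.1, 0.6]
finger_gap: -0.001
gripper_force: 0.0
```

View pics/w2.png

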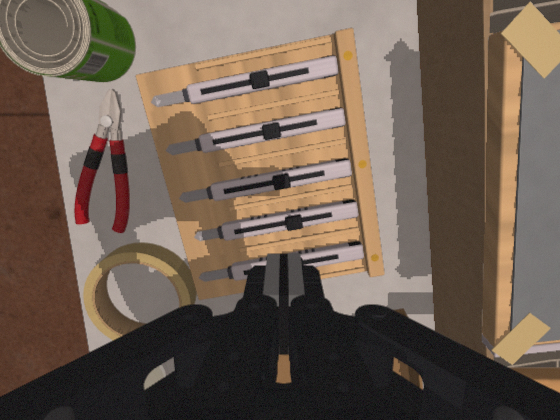

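Five cutters are present, all well extended. Sliders are at (260,80), (271,131), (281,182) and (294,222), and the nearest is partly hidden by the gripper. Next I'll compute the handle rectangles and slider blobs.

```bash
cat > cut.py <<'E'
from h import *
def cutters(c,p,zh=.018,zs=.025,roi=None):
    hsv=cv2.cvtColor(p,cv2.COLOR_BGR2HSV).astype(int);H,S,V=hsv[...,0],hsv[...,1],hsv[...,2]
    b,g,r=[p[...,i].astype(int) for i in range(3)]
    m=((b-g>4)&(V>110)&(S<60)).astype(np.uint8)
    if roi: k=np.zeros_like(m);k[roi[1]:roi[3],roi[0]:roi[2]]=1;m*=k
    m2=cv2.morphologyEx(m,cv2.MORPH_CLOSE,np.ones((13,13),np.uint8))
    n,l,st,ce=cv2.connectedComponentsWithStats(m2);out=[]
    for i in range(1,n):
        if st[i,4]<900: continue
        v,u=np.nonzero(l==i);P=np.array([ray(c,a,e,zh)[:2] for a,e in zip(u,v)]).astype(np.float32)
        (cx,cy),(w,h),a=cv2.minAreaRect(P)
        if w<h:w,h,a=h,w,a+90
        if not(.06<w<.2 and h<.03): continue
        a=(a+180)%180
        k=cv2.dilate((l==i).astype(np.uint8),np.ones((3,3)))*(V<45).astype(np.uint8)
        k=cv2.morphologyEx(k,cv2.MORPH_OPEN,np.ones((9,9),np.uint8));vv,uu=np.nonzero(k)
        s=None
        if len(uu): s=np.round(np.mean([ray(c,x,y,zs)[:2] for x,y in zip(uu,vv)],0),4)
        out.append((cx,cy,w,h,a));print("handle c",np.round([cx,cy],4),"size",np.round([w,h],4),"yaw",round(a,1),"slider",s,len(uu), "px",np.round([u.mean(),v.mean()]))
    return out
E
python3 - <<'E'
from cut import *
import pickle
for n,roi in(("w2",(140,0,400,330)),("w1",(100,0,320,200))):
    c=pickle.load(open(f"pics/{n}.pkl","rb"));p=cv2.imread(f"pics/{n}.png");d=np.load(f"pics/{n}.npy");print(n);cutters(c,p,roi=roi)
for u,v in((400,150),(348,90),(365,200),(160,180),(172,130)):
    c=pickle.load(open("pics/w2.pkl","rb"));d=np.load("pics/w2.npy");print(u,v,np.round(pt(c,u,v,d[v,u]),4))
E
```

```text
w2
w1
400 150 [0.5696 0.2223 0.003 ]
348 90 [0.6186 0.2725 0.0211]
365 200 [0.5296 0.254  0.0209]
160 180 [5.428e-01 4.332e-01 2.000e-04]
172 130 [0.587  0.4171 0.006 ]
```

Run:
```python
import cv2,numpy as np
p=cv2.imread("pics/w2.png")
for u,v in((310,66),(310,73),(320,72),(225,90),(210,94),(260,80),(330,120),(300,50),(180,100),(400,150),(185,148)):print(u,v,p[v,u],cv2.cvtColor(p[v:v+1,u:u+1],cv2.COLOR_BGR2HSV)[0,0])
```

```text
310 66 [178 176 194] [177  24 194]
310 73 [187 184 200] [174  20 200]
320 72 [187 184 202] [175  23 202]
225 90 [154 152 168] [176  24 168]
210 94 [176 172 190] [173  24 190]
260 80 [46 44 47] [160  16  47]
330 120 [180 179 197] [178  23 197]
300 50 [115 160 206] [ 15 113 206]
180 100 [137 138 146] [  3  16 146]
400 150 [102 107 115] [ 12  29 115]
185 148 [87 90 95] [11 21 95]
```

```bash
sed -i 's/m=((b-g>4).*/m=((b-g>0)\&(r-g>6)\&(V>120)\&(S<45)).astype(np.uint8)/; s/(V<45)/(V<62)/' cut.py
python3 - <<'E'
from cut import *
import pickle
for n,roi in(("w2",(140,0,400,330)),("w1",(100,0,320,200))):
    c=pickle.load(open(f"pics/{n}.pkl","rb"));p=cv2.imread(f"pics/{n}.png");print(n);cutters(c,p,roi=roi)
E
```

```text
w2
handle c [0.6238 0.3547] size [0.1489 0.0142] yaw 100.7 slider None 0 px [254.  81.]
handle c [0.5929 0.3053] size [0.0625 0.0142] yaw 100.6 slider None 0 px [311. 122.]
handle c [0.5105 0.3176] size [0.1173 0.014 ] yaw 100.7 slider None 0 px [291. 220.]
w1
handle c [0.5865 0.3448] size [0.1434 0.018 ] yaw 101.7 slider None 0 px [204.  22.]
handle c [0.5438 0.3381] size [0.1441 0.014 ] yaw 100.6 slider None 0 px [213.  73.]
handle c [0.4716 0.3113] size [0.1184 0.0139] yaw 100.1 slider None 0 px [241. 153.]
```

```bash
cat >> cut.py <<'E'
def sliders(c,p,roi,zs=.025):
    V=p.max(2);m=(V<70).astype(np.uint8);k=np.zeros_like(m);k[roi[1]:roi[3],roi[0]:roi[2]]=1
    m=cv2.morphologyEx(m*k,cv2.MORPH_OPEN,cv2.getStructuringElement(cv2.MORPH_ELLIPSE,(9,9)))
    n,l,st,ce=cv2.connectedComponentsWithStats(m)
    for i in range(1,n):
        if 90<st[i,4]<900: print("slider px",np.round(ce[i]),st[i,2:],"world",np.round(ray(c,*ce[i],zs),4))
E
python3 - <<'E'
from cut import *
import pickle
for n,roi in(("w2",(140,0,360,250)),("w1",(160,0,320,190))):
    c=pickle.load(open(f"pics/{n}.pkl","rb"));p=cv2.imread(f"pics/{n}.png");print(n);sliders(c,p,roi)
go([.54,.33,.1],10.6)
E
```

```text
w2
slider px [259.  79.] [ 21  18 275] world [0.6263 0.3418 0.025 ]
slider px [271. 131.] [ 19  16 236] world [0.5877 0.3331 0.025 ]
slider px [281. 181.] [ 20  16 233] world [0.5469 0.3254 0.025 ]
slider px [293. 222.] [ 17  15 211] world [0.5114 0.3148 0.025 ]
w1
slider px [207.  20.] [ 19  17 243] world [0.587  0.3327 0.025 ]
slider px [218.  71.] [ 18  16 215] world [0.5462 0.3251 0.025 ]
slider px [231. 112.] [ 17  14 182] world [0.5106 0.3144 0.025 ]
slider px [234. 156.] [ 18  14 185] world [0.4709 0.3132 0.025 ]
turn [-0.     -0.0002 -0.0296] dp in present axes [-0.0005 -0.0139  0.2026] dp after turn [ 0.0023 -0.0138  0.2025] world mm [-1.000e-01  7.000e+00 -1.013e+02]
```

```bash
python3 -m crank '[{"dp":[0,0,0],"delta_rot":[0,0,-0.0148],"fingers":-1},{"dp":[0,0,0],"delta_rot":[0,0,-0.0148],"fingers":-1},{"dp":[0,-0.05,0.05],"delta_rot":[0,0,0],"fingers":-1},{"dp":[0,0,0.05],"delta_rot":[0,0,0],"fingers":-1},{"dp":[0,0,0.06],"delta_rot":[0,0,0],"fingers":-1},{"dp":[0,0,0.06],"delta_rot":[0,0,0],"fingers":-1},{"dp":[0,0,0],"delta_rot":[0,0,0],"fingers":-1}]' 30
python3 - <<'E'
from h import *
c=manip.camera_model("top");d=np.load("pics/top0.npy")
for u,v in((190,138),(185,148),(196,95),(262,100)): print(u,v,np.round(pt(c,u,v,d[v,u]),3))
u=np.array([-.184,.983])
for s in((.6263,.3418),(.5875,.333),(.5466,.3252),(.511,.3146),(.4709,.3132)):
    go([*(np.array(s)+.034*u),.021],10.6,.073)
E
```

```text
t: 3.95
tcp_pos: [0.5325, 0.3469, 0.1403]
tool_rot: [0.996, 0.093, -0.004, 0.001]
force: [-0.7, 0.4, -0.4]
finger_gap: 0.0
gripper_force: 0.0
190 138 [0.67  0.473 0.028]
185 148 [0.634 0.475 0.07 ]
196 95 [0.757 0.445 0.093]
262 100 [0.764 0.293 0.032]
turn [0.0003 0.0014 0.0001] dp in present axes [ 0.1833 -0.0236  0.0909] dp after turn [ 0.1825 -0.0236  0.0926] world mm [ 87.5  28.4 -46.3]
turn [0.0003 0.0014 0.0001] dp in present axes [ 0.1038 -0.0207  0.0916] dp after turn [ 0.1029 -0.0205  0.0926] world mm [ 48.7  19.6 -46.3]
turn [0.0003 0.0014 0.0001] dp in present axes [ 0.0205 -0.0204  0.0924] dp after turn [ 0.0197 -0.0202  0.0926] world mm [  7.8  11.8 -46.3]
turn [0.0003 0.0014 0.0001] dp in present axes [-0.0534 -0.0127  0.093 ] dp after turn [-0.0542 -0.0125  0.0926] world mm [-27.8   1.2 -46.3]
turn [0.0003 0.0014 0.0001] dp in present axes [-0.1327 -0.0248  0.0937] dp after turn [-0.1336 -0.0245  0.0926] world mm [-67.9  -0.2 -46.3]
```

```bash
python3 -m crank '[{"dp":[0.02,-0.02,0],"delta_rot":[0,0,0],"fingers":-1},{"dp":[0,0,0.05],"delta_rot":[0,0,0],"fingers":-1},{"dp":[0,0,0.034],"delta_rot":[0,0,0],"fingers":-1},{"dp":[0,0,0],"delta_rot":[0,0,0],"fingers":-1},{"dp":[0,0,0.008],"delta_rot":[0,0,0],"fingers":-1},{"dp":[0,0,0],"delta_rot":[0,0,0],"fingers":-1},{"dp":[0,0,0],"delta_rot":[0,0,0],"fingers":-1}]'
python3 - <<'E'
from h import *
go([.5403,.3586,.021],10.6,.073)
c,p,d=shot("wrist","w3")
E
```

```text
t: 4.53
tcp_pos: [0.5443, 0.3604, 0.0999]
tool_rot: [0.996, 0.093, 0.001, -0.0]
force: [0.1, -0.5, -0.7]
finger_gap: -0.004
gripper_force: 0.0
turn [-0.0001 -0.0005  0.0001] dp in present axes [-0.0085  0.002   0.0118] dp after turn [-0.0084  0.002   0.0119] world mm [-4.  -1.8 -5.9]
```

View pics/w3.png

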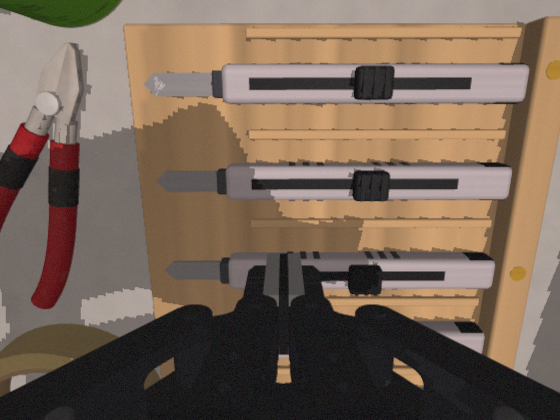

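Fingertips are at (285,265), over cutter C's handle and left of its slider at (365,278). Noses and blades are at left and tails at right. Lower slightly, then push.

```bash
python3 -m crank '[{"dp":[-0.008,0,0.012],"delta_rot":[0,0,0],"fingers":-1},{"dp":[0,0,0],"delta_rot":[0,0,0],"fingers":-1},{"dp":[0,0.01,0],"delta_rot":[0,0,0],"fingers":-1},{"dp":[0,0,0],"delta_rot":[0,0,0],"fingers":-1}]'
python3 -m crank '[{"dp":[0,0.01,0],"delta_rot":[0,0,0],"fingers":-1},{"dp":[0,0.004,0],"delta_rot":[0,0,0],"fingers":-1},{"dp":[0,0,0],"delta_rot":[0,0,0],"fingers":-1}]'
python3 -m crank '[{"dp":[0,0.004,0],"delta_rot":[0,0,0],"fingers":-1},{"dp":[0,0.004,0],"delta_rot":[0,0,0],"fingers":-1},{"dp":[0,0,0],"delta_rot":[0,0,0],"fingers":-1}]'
python3 -m crank '[{"dp":[0,0.004,0],"delta_rot":[0,0,0],"fingers":-1},{"dp":[0,0.004,0],"delta_rot":[0,0,0],"fingers":-1},{"dp":[0,0,0],"delta_rot":[0,0,0],"fingers":-1}]'
```

```text
t: 4.92
tcp_pos: [0.5403, 0.3538, 0.0919]
tool_rot: [0.996, 0.093, -0.0, 0.0]
force: [-0.6, -0.4, 0.7]
finger_gap: 0.001
gripper_force: 0.0
t: 5.17
tcp_pos: [0.5419, 0.3469, 0.0919]
tool_rot: [0.996, 0.092, -0.0, 0.0]
force: [0.2, -0.5, -0.1]
finger_gap: 0.003
gripper_force: 0.0
t: 5.42
tcp_pos: [0.5425, 0.3433, 0.0919]
tool_rot: [0.996, 0.093, -0.0, 0.0]
force: [-0.4, -0.0, 1.5]
finger_gap: -0.001
gripper_force: 0.0
t: 5.67
tcp_pos: [0.5432, 0.3394, 0.0919]
tool_rot: [0.996, 0.093, -0.0, 0.0]
force: [-0.6, -0.0, 0.3]
finger_gap: -0.002
gripper_force: 0.0
```

```bash
for i in 1 2 3 4; do python3 -m crank '[{"dp":[0,0.004,0],"delta_rot":[0,0,0],"fingers":-1},{"dp":[0,0.004,0],"delta_rot":[0,0,0],"fingers":-1},{"dp":[0,0,0],"delta_rot":[0,0,0],"fingers":-1}]' | grep -E "tcp|force: \["; done
```

```text
tcp_pos: [0.5439, 0.3359, 0.0919]
force: [0.8, 1.5, -0.2]
tcp_pos: [0.5444, 0.3351, 0.0926]
force: [-1.8, 11.3, 0.9]
tcp_pos: [0.545, 0.3343, 0.0932]
force: [-5.3, 21.5, 2.4]
tcp_pos: [0.5458, 0.3336, 0.0941]
force: [-6.7, 30.7, 2.4]
```

```bash
python3 -m crank '[{"dp":[0,-0.02,0],"delta_rot":[0,0,0],"fingers":-1},{"dp":[0,-0.05,0],"delta_rot":[0,0,0],"fingers":-1},{"dp":[0,0,0],"delta_rot":[0,0,0],"fingers":-1}]'
python3 - <<'E'
from cut import *
c,p,d=shot("wrist","w4")
sliders(c,p,(140,0,480,300));go([.5403,.3586,.021],10.6,.073)
cv2.imwrite("pics/w4c.png",cv2.resize(p[150:350,150:500],None,fx=2,fy=2))
E
```

```text
t: 6.92
tcp_pos: [0.5389, 0.3619, 0.0923]
tool_rot: [0.996, 0.094, 0.001, -0.001]
force: [0.8, -0.6, -0.0]
finger_gap: -0.002
gripper_force: 0.0
slider px [224. 173.] [ 10  26 222] world [0.578  0.3927 0.025 ]
slider px [230. 263.] [ 10  24 193] world [0.5421 0.3848 0.025 ]
slider px [283. 277.] [ 11  45 424] world [0.5397 0.3625 0.025 ]
slider px [255. 283.] [ 22  35 614] world [0.5349 0.3735 0.025 ]
turn [-0.     -0.0001  0.0007] dp in present axes [ 0.0018  0.0037 -0.0038] dp after turn [ 0.0018  0.0037 -0.0038] world mm [ 1.2 -1.6  1.9]
```

View pics/w4c.png

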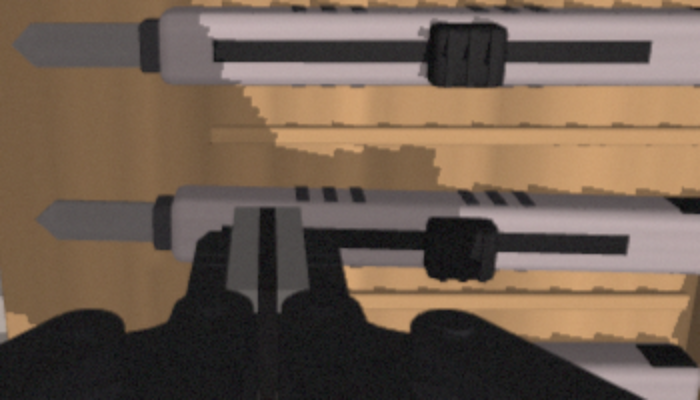

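C's slider at crop (460,248) has not moved under 30 N and its blade is still out, so C sticks. Moving on to B.

```bash
python3 -m crank '[{"dp":[0,0,-0.03],"delta_rot":[0,0,0],"fingers":-1},{"dp":[0.06,0,0],"delta_rot":[0,0,0],"fingers":-1},{"dp":[0.024,0,0],"delta_rot":[0,0,0],"fingers":-1},{"dp":[0,0.01,0.027],"delta_rot":[0,0,0],"fingers":-1},{"dp":[0,0,0],"delta_rot":[0,0,0],"fingers":-1},{"dp":[0,0,0],"delta_rot":[0,0,0],"fingers":-1}]'
python3 - <<'E'
from h import *
go([.5829,.3576,.0205],10.6,.073)
E
python3 -m crank '[{"dp":[0,0.02,0],"delta_rot":[0,0,0],"fingers":-1},{"dp":[0,0.01,0],"delta_rot":[0,0,0],"fingers":-1},{"dp":[0,0,0],"delta_rot":[0,0,0],"fingers":-1}]'|grep -E "tcp|force: \["
for i in 1 2 ; do python3 -m crank '[{"dp":[0,0.004,0],"delta_rot":[0,0,0],"fingers":-1},{"dp":[0,0.004,0],"delta_rot":[0,0,0],"fingers":-1},{"dp":[0,0,0],"delta_rot":[0,0,0],"fingers":-1}]' | grep -E "tcp|force: \["; done
```

```text
t: 7.47
tcp_pos: [0.581, 0.3597, 0.0923]
tool_rot: [0.996, 0.092, -0.002, 0.001]
force: [-0.3, -0.2, -0.1]
finger_gap: -0.001
gripper_force: 0.0
turn [ 0.0002  0.0006 -0.0001] dp in present axes [ 0.0029  0.0049 -0.0024] dp after turn [ 0.0029  0.0049 -0.0024] world mm [ 1.9 -2.1  1.2]
tcp_pos: [0.5847, 0.345, 0.0938]
force: [-0.5, 0.4, 0.9]
tcp_pos: [0.5853, 0.3427, 0.0938]
force: [-0.1, -0.1, 0.2]
tcp_pos: [0.5861, 0.3387, 0.0937]
force: [-0.6, 0.4, 1.0]
```

```bash
for i in 1 2 ; do python3 -m crank '[{"dp":[0,0.004,0],"delta_rot":[0,0,0],"fingers":-1},{"dp":[0,0.004,0],"delta_rot":[0,0,0],"fingers":-1},{"dp":[0,0,0],"delta_rot":[0,0,0],"fingers":-1}]' | grep -E "tcp|force: \["; done
python3 - <<'E'
from cut import *
c,p,d=shot("wrist","w5")
cv2.imwrite("pics/w5c.png",cv2.resize(p[150:350,150:500],None,fx=2,fy=2))
E
```

```text
tcp_pos: [0.587, 0.3344, 0.0935]
force: [-0.1, 1.7, 1.9]
tcp_pos: [0.5878, 0.3304, 0.0934]
force: [0.6, 0.9, 0.2]
```

View pics/w5c.png

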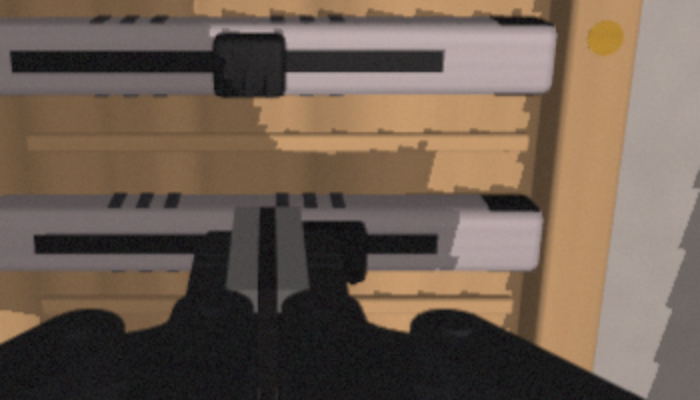

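B's slider at crop (335,250) is ahead of the finger and moving freely. Continue to the end of the stroke.

```bash
for i in 1 2 3; do python3 -m crank '[{"dp":[0,0.005,0],"delta_rot":[0,0,0],"fingers":-1},{"dp":[0,0.005,0],"delta_rot":[0,0,0],"fingers":-1},{"dp":[0,0,0],"delta_rot":[0,0,0],"fingers":-1}]' | grep -E "tcp|force: \["; done
```

```text
tcp_pos: [0.5887, 0.3254, 0.0933]
force: [1.0, 1.3, -0.3]
tcp_pos: [0.5896, 0.3204, 0.0934]
force: [0.0, 1.0, -0.4]
tcp_pos: [0.5905, 0.3155, 0.0933]
force: [0.6, 0.9, 0.7]
```

```bash
for i in 1 2 3; do python3 -m crank '[{"dp":[0,0.005,0],"delta_rot":[0,0,0],"fingers":-1},{"dp":[0,0,0],"delta_rot":[0,0,0],"fingers":-1}]' | grep -E "tcp|force: \["; done
```

```text
tcp_pos: [0.5905, 0.3145, 0.0935]
force: [-0.7, 5.4, -0.4]
tcp_pos: [0.5907, 0.3139, 0.0938]
force: [-1.3, 9.8, 1.4]
tcp_pos: [0.5909, 0.3133, 0.0943]
force: [-3.7, 16.1, 1.0]
```

B hit the end of its stroke, with force rising only after about 29 mm of free travel. Now A.

```bash
python3 -m crank '[{"dp":[0,-0.015,0],"delta_rot":[0,0,0],"fingers":-1},{"dp":[0,-0.03,-0.03],"delta_rot":[0,0,0],"fingers":-1},{"dp":[0,-0.07,-0.03],"delta_rot":[0,0,0],"fingers":-1},{"dp":[0.04,0,0],"delta_rot":[0,0,0],"fingers":-1},{"dp":[0.04,0,0],"delta_rot":[0,0,0],"fingers":-1},{"dp":[0,0,0],"delta_rot":[0,0,0],"fingers":-1},{"dp":[0,0,0],"delta_rot":[0,0,0],"fingers":-1}]'
python3 - <<'E'
from cut import *
go([.6217,.3664,.0205],10.6,.073)
c,p,d=shot("wrist","w6");sliders(c,p,(140,0,480,300))
E
```

```text
t: 10.6
tcp_pos: [0.6206, 0.3719, 0.1231]
tool_rot: [0.996, 0.093, -0.0, 0.001]
force: [-0.2, -1.1, -0.8]
finger_gap: 0.002
gripper_force: 0.0
turn [0.0002 0.0001 0.0001] dp in present axes [0.0001 0.0112 0.0591] dp after turn [0.0001 0.0113 0.0591] world mm [  1.1  -5.5 -29.6]
slider px [147. 142.] [ 17  43 630] world [0.6607 0.4422 0.025 ]
slider px [346. 249.] [ 38  26 766] world [0.627 0.342 0.025]
slider px [283. 277.] [ 11  46 445] world [0.6064 0.3696 0.025 ]
slider px [255. 283.] [ 23  35 619] world [0.6004 0.3829 0.025 ]
slider px [312. 284.] [ 22  34 590] world [0.6055 0.3549 0.025 ]
```

```bash
python3 -m crank '[{"dp":[0.001,0.011,0.059],"delta_rot":[0,0,0],"fingers":-1},{"dp":[0,0,0],"delta_rot":[0,0,0],"fingers":-1},{"dp":[0,0.01,0],"delta_rot":[0,0,0],"fingers":-1},{"dp":[0,0.01,0],"delta_rot":[0,0,0],"fingers":-1},{"dp":[0,0,0],"delta_rot":[0,0,0],"fingers":-1}]'|grep -E "tcp|force: \["
for i in 1 2 3 ; do python3 -m crank '[{"dp":[0,0.004,0],"delta_rot":[0,0,0],"fingers":-1},{"dp":[0,0.004,0],"delta_rot":[0,0,0],"fingers":-1},{"dp":[0,0,0],"delta_rot":[0,0,0],"fingers":-1}]' | grep -E "tcp|force: \["; done
```

```text
tcp_pos: [0.6232, 0.3559, 0.0939]
force: [0.2, -1.0, -0.3]
tcp_pos: [0.6244, 0.3533, 0.0943]
force: [0.3, 0.2, -0.1]
tcp_pos: [0.6251, 0.3497, 0.0942]
force: [-0.9, 1.2, 1.1]
tcp_pos: [0.626, 0.3454, 0.0941]
force: [-0.3, 1.0, 1.5]
```

```bash
for i in 1 2 3 4; do python3 -m crank '[{"dp":[0,0.005,0],"delta_rot":[0,0,0],"fingers":-1},{"dp":[0,0.005,0],"delta_rot":[0,0,0],"fingers":-1},{"dp":[0,0,0],"delta_rot":[0,0,0],"fingers":-1}]' | grep -E "tcp|force: \["; done
```

```text
tcp_pos: [0.627, 0.3402, 0.0939]
force: [-0.5, 0.9, 1.1]
tcp_pos: [0.628, 0.3352, 0.0939]
force: [-1.2, 1.0, 0.9]
tcp_pos: [0.6289, 0.3304, 0.0939]
force: [-0.4, -0.0, -0.5]
tcp_pos: [0.6298, 0.3255, 0.0939]
force: [1.0, 1.2, 0.3]
```

```bash
for i in 1 2 3; do python3 -m crank '[{"dp":[0,0.005,0],"delta_rot":[0,0,0],"fingers":-1},{"dp":[0,0,0],"delta_rot":[0,0,0],"fingers":-1}]' | grep -E "tcp|force: \["; done
```

```text
tcp_pos: [0.6303, 0.3231, 0.0939]
force: [0.8, 0.1, -0.7]
tcp_pos: [0.6304, 0.322, 0.094]
force: [0.1, 4.8, -0.5]
tcp_pos: [0.6305, 0.3215, 0.0943]
force: [-1.6, 9.9, 0.8]
```

```bash
python3 -m crank '[{"dp":[0,0.005,0],"delta_rot":[0,0,0],"fingers":-1},{"dp":[0,0,0],"delta_rot":[0,0,0],"fingers":-1}]' | grep -E "tcp|force: \["
python3 -m crank '[{"dp":[0,-0.015,0],"delta_rot":[0,0,0],"fingers":-1},{"dp":[0,-0.03,-0.03],"delta_rot":[0,0,0],"fingers":-1},{"dp":[0,-0.06,-0.03],"delta_rot":[0,0,0],"fingers":-1},{"dp":[-0.06,0,0],"delta_rot":[0,0,0],"fingers":-1},{"dp":[-0.06,0,0],"delta_rot":[0,0,0],"fingers":-1},{"dp":[-0.06,0,0],"delta_rot":[0,0,0],"fingers":-1},{"dp":[-0.06,0,0],"delta_rot":[0,0,0],"fingers":-1},{"dp":[0,0,0],"delta_rot":[0,0,0],"fingers":-1},{"dp":[0,0,0],"delta_rot":[0,0,0],"fingers":-1}]'
python3 - <<'E'
from cut import *
go([.5064,.3392,.0205],10.6,.073)
c,p,d=shot("wrist","w7");sliders(c,p,(140,0,480,300))
E
```

```text
tcp_pos: [0.6307, 0.3209, 0.0947]
force: [-3.2, 15.0, 2.2]
t: 14.23
tcp_pos: [0.502, 0.3448, 0.1238]
tool_rot: [0.996, 0.094, -0.001, 0.001]
force: [1.5, 0.0, 0.7]
finger_gap: -0.003
gripper_force: 0.0
turn [0.0003 0.0004 0.0004] dp in present axes [0.0068 0.0126 0.0605] dp after turn [0.0066 0.0127 0.0605] world mm [  4.4  -5.6 -30.3]
slider px [280. 163.] [ 16   9 114] world [0.5436 0.3547 0.025 ]
slider px [283. 277.] [ 10  45 421] world [0.4871 0.3422 0.025 ]
slider px [255. 283.] [ 23  34 605] world [0.4811 0.3558 0.025 ]
slider px [312. 284.] [ 22  34 589] world [0.4863 0.3275 0.025 ]
```

```bash
python3 -m crank '[{"dp":[0.007,0.012,0.059],"delta_rot":[0,0,0],"fingers":-1},{"dp":[0,0,0],"delta_rot":[0,0,0],"fingers":-1},{"dp":[0,0.01,0],"delta_rot":[0,0,0],"fingers":-1},{"dp":[0,0.01,0],"delta_rot":[0,0,0],"fingers":-1},{"dp":[0,0,0],"delta_rot":[0,0,0],"fingers":-1}]'|grep -E "tcp|force: \["
for i in 1 2 3 ; do python3 -m crank '[{"dp":[0,0.004,0],"delta_rot":[0,0,0],"fingers":-1},{"dp":[0,0.004,0],"delta_rot":[0,0,0],"fingers":-1},{"dp":[0,0,0],"delta_rot":[0,0,0],"fingers":-1}]' | grep -E "tcp|force: \["; done
```

```text
tcp_pos: [0.5114, 0.3297, 0.0952]
force: [0.7, -0.3, -0.0]
tcp_pos: [0.5115, 0.3266, 0.0952]
force: [0.2, -0.1, 0.2]
tcp_pos: [0.5121, 0.3228, 0.0949]
force: [0.2, 1.2, 1.0]
tcp_pos: [0.5127, 0.3185, 0.0945]
force: [0.5, 1.0, 0.6]
```

```bash
for i in 1 2 3 4; do python3 -m crank '[{"dp":[0,0.005,0],"delta_rot":[0,0,0],"fingers":-1},{"dp":[0,0.005,0],"delta_rot":[0,0,0],"fingers":-1},{"dp":[0,0,0],"delta_rot":[0,0,0],"fingers":-1}]' | grep -E "tcp|force: \["; done
```

```text
tcp_pos: [0.5136, 0.3133, 0.0944]
force: [0.6, 0.8, -0.1]
tcp_pos: [0.5144, 0.3084, 0.0943]
force: [0.5, 0.2, 0.6]
tcp_pos: [0.5152, 0.3035, 0.0943]
force: [-0.1, -0.5, 0.1]
tcp_pos: [0.5158, 0.3002, 0.0945]
force: [-1.6, 7.1, -0.1]
```

```bash
for i in 1 2 3; do python3 -m crank '[{"dp":[0,0.005,0],"delta_rot":[0,0,0],"fingers":-1},{"dp":[0,0,0],"delta_rot":[0,0,0],"fingers":-1}]' | grep -E "tcp|force: \["; done
```

```text
tcp_pos: [0.5161, 0.2995, 0.0949]
force: [-2.5, 13.8, 2.2]
tcp_pos: [0.5165, 0.2988, 0.0953]
force: [-4.2, 20.4, 2.6]
tcp_pos: [0.5168, 0.2982, 0.0959]
force: [-7.2, 26.3, 5.7]
```

```bash
python3 -m crank '[{"dp":[0,-0.02,0],"delta_rot":[0,0,0],"fingers":-1},{"dp":[0,-0.03,-0.03],"delta_rot":[0,0,0],"fingers":-1},{"dp":[0,-0.06,-0.03],"delta_rot":[0,0,0],"fingers":-1},{"dp":[-0.04,0,0],"delta_rot":[0,0,0],"fingers":-1},{"dp":[-0.04,0,0],"delta_rot":[0,0,0],"fingers":-1},{"dp":[0,0,0],"delta_rot":[0,0,0],"fingers":-1},{"dp":[0,0,0],"delta_rot":[0,0,0],"fingers":-1}]'
python3 - <<'E'
from cut import *
go([.4663,.3378,.0205],10.6,.073)
c,p,d=shot("wrist","w8")
E
```

```text
t: 17.53
tcp_pos: [0.4666, 0.3378, 0.1242]
tool_rot: [0.996, 0.093, -0.001, 0.001]
force: [0.4, 0.1, 0.6]
finger_gap: 0.005
gripper_force: 0.0
turn [0.0002 0.0004 0.0003] dp in present axes [-0.0004 -0.0003  0.0613] dp after turn [-0.0006 -0.0002  0.0613] world mm [ -0.3   0.  -30.7]
```

View pics/w8.png

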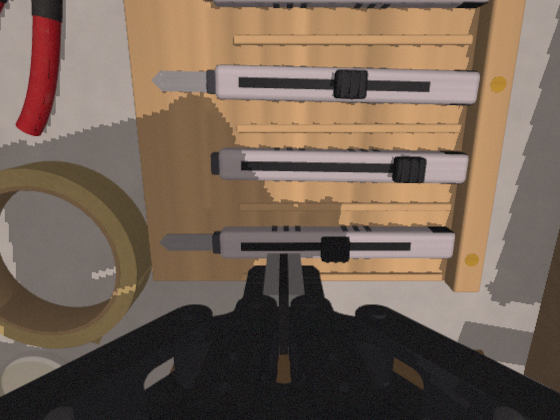

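D at (340,167) has its blade fully in, C at (350,85) is still out, and E's slider is at (335,250). Push E.

```bash
python3 -m crank '[{"dp":[0,0,0.06],"delta_rot":[0,0,0],"fingers":-1},{"dp":[0,0,0],"delta_rot":[0,0,0],"fingers":-1},{"dp":[0,0.01,0],"delta_rot":[0,0,0],"fingers":-1},{"dp":[0,0.01,0],"delta_rot":[0,0,0],"fingers":-1},{"dp":[0,0,0],"delta_rot":[0,0,0],"fingers":-1}]'|grep -E "tcp|force: \["
for i in 1 2 3 ; do python3 -m crank '[{"dp":[0,0.004,0],"delta_rot":[0,0,0],"fingers":-1},{"dp":[0,0.004,0],"delta_rot":[0,0,0],"fingers":-1},{"dp":[0,0,0],"delta_rot":[0,0,0],"fingers":-1}]' | grep -E "tcp|force: \["; done
```

```text
tcp_pos: [0.4709, 0.3276, 0.0951]
force: [-0.3, 0.0, -0.2]
tcp_pos: [0.4712, 0.3246, 0.0952]
force: [0.3, -0.6, -0.6]
tcp_pos: [0.4719, 0.3236, 0.0954]
force: [-3.4, 11.7, 1.1]
tcp_pos: [0.4729, 0.3227, 0.096]
force: [-5.0, 22.5, 3.0]
```

E sticks too (22 N, no travel). So C and E go in the reject box. Lift, turn the tool so it closes across the handles, and compute the bin pose.

```bash
python3 -m crank '[{"dp":[0,-0.015,0],"delta_rot":[0,0,0],"fingers":-1},{"dp":[0,-0.01,-0.06],"delta_rot":[0,0,0],"fingers":-1},{"dp":[0,0,-0.06],"delta_rot":[0,0,-0.0192],"fingers":-1},{"dp":[0,0,-0.06],"delta_rot":[0,0,-0.0192],"fingers":-0.3},{"dp":[0,0,0],"delta_rot":[0,0,-0.0192],"fingers":-0.3},{"dp":[0,0,0],"delta_rot":[0,0,-0.0192],"fingers":-0.3},{"dp":[0,0,0],"delta_rot":[0,0,-0.0192],"fingers":-0.3},{"dp":[0,0,0],"delta_rot":[0,0,-0.0192],"fingers":-0.3},{"dp":[0,0,0],"delta_rot":[0,0,-0.0192],"fingers":-0.3},{"dp":[0,0,0],"delta_rot":[0,0,-0.0192],"fingers":-0.3}]' 40|tail -2
python3 -m crank '[{"dp":[0,0,0],"delta_rot":[0,0,-0.0192],"fingers":-0.3},{"dp":[0,0,0],"delta_rot":[0,0,-0.0192],"fingers":-0.3},{"dp":[0,0,0],"delta_rot":[0,0,-0.0192],"fingers":-0.3},{"dp":[0,0,0],"delta_rot":[0,0,-0.0192],"fingers":-0.3},{"dp":[0,0,0],"delta_rot":[0,0,-0.0192],"fingers":-0.3},{"dp":[0,0,0],"delta_rot":[0,0,0],"fingers":-0.3},{"dp":[0,0,0],"delta_rot":[0,0,0],"fingers":-0.3}]'
python3 - <<'E'
from cut import *
go([.5465,.3241,.03],100.6,.073)
c=manip.camera_model("top")
p=cv2.imread("pics/top0.png")
b=[ray(c,u,v,.04)[:2] for u,v in((226,254),(304,243),(308,291),(233,303))];print(np.round(b,3),np.mean(b,0),np.linalg.norm(b[1]-b[0]),np.linalg.norm(b[2]-b[1]))
e=(b[0]+b[3]-b[1]-b[2]);print(np.degrees(np.arctan2(e[1],e[0])))
c,p,d=shot("wrist","w9")
E
```

```text
finger_gap: 0.349
gripper_force: 0.0
t: 20.17
tcp_pos: [0.4697, 0.3289, 0.1845]
tool_rot: [0.641, 0.768, -0.0, 0.0]
force: [-0.4, 0.1, -0.9]
finger_gap: 0.35
gripper_force: 0.0
turn [-0.      0.     -0.0007] dp in present axes [-0.0369  0.1494  0.1629] dp after turn [-0.0377  0.1492  0.163 ] world mm [ 76.8  -4.8 -81.5]
[[0.383 0.379]
 [0.407 0.194]
 [0.295 0.187]
 [0.269 0.362]] [0.33872649 0.2807014 ] 0.18640174690712075 0.11181475938582904
97.89591577743903
```

View pics/w9.png

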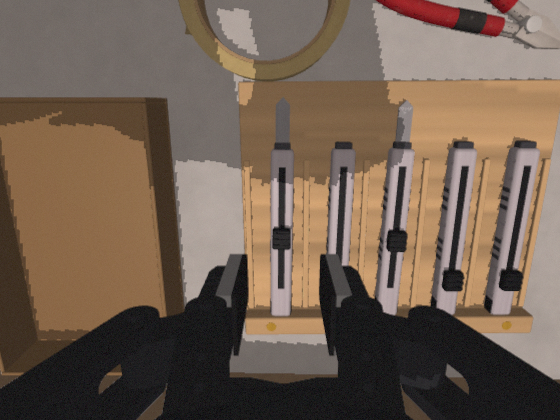

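The view shows A (515,220), B (457,220) and D (340,190) with blades in. C (397,240) and E (282,238) still have their blades out. Measure the handle ends of C and E.

Run:
```python
from cut import *
c=manip.camera_model("wrist")
for n,a,b in(("E",(282,150),(281,316)),("C",(402,150),(388,312)),("A",(525,150),(500,312)),("D",(343,150),(337,250))):
    A,B=ray(c,*a,.018),ray(c,*b,.018);e=A-B;print(n,np.round((A+B)/2,4),np.linalg.norm(e),np.degrees(np.arctan2(e[1],e[0])))
go([.5465,.3241,.03],100.6,.073)
```

```text
E [0.4727 0.3096 0.018 ] 0.11982573241067067 99.95327071509796
C [0.548 0.325 0.018] 0.11655514284049723 100.36531014808499
A [0.6264 0.3393 0.018 ] 0.11659071869951211 101.62235225668387
D [0.5061 0.3418 0.018 ] 0.06844411639255053 99.4083742805087
turn [-0.      0.     -0.0007] dp in present axes [-0.0371  0.1494  0.1629] dp after turn [-0.0377  0.1492  0.1629] world mm [ 76.8  -4.8 -81.5]
```

Run:
```python
from cut import *
go([.4722,.3096,.0105],100.6,.073)
```

```text
turn [-0.      0.     -0.0007] dp in present axes [-0.0389 -0.002   0.2019] dp after turn [-0.0389 -0.0022  0.2019] world mm [   2.5  -19.3 -101. ]
```

```bash
python3 -m crank '[{"dp":[-0.039,-0.002,0.05],"delta_rot":[0,0,0],"fingers":-0.3},{"dp":[0,0,0.06],"delta_rot":[0,0,0],"fingers":-0.3},{"dp":[0,0,0.06],"delta_rot":[0,0,0],"fingers":-0.3},{"dp":[0,0,0.02],"delta_rot":[0,0,0],"fingers":-0.3},{"dp":[0,0,0],"delta_rot":[0,0,0],"fingers":-0.3},{"dp":[0,0,0.012],"delta_rot":[0,0,0],"fingers":-0.3},{"dp":[0,0,0],"delta_rot":[0,0,0],"fingers":-0.3},{"dp":[0,0,0],"delta_rot":[0,0,0],"fingers":-0.3}]'
python3 -m crank '[{"dp":[0,0,0],"delta_rot":[0,0,0],"fingers":-0.85},{"dp":[0,0,0],"delta_rot":[0,0,0],"fingers":-0.85},{"dp":[0,0,0],"delta_rot":[0,0,0],"fingers":-0.85},{"dp":[0,0,0],"delta_rot":[0,0,0],"fingers":-0.85},{"dp":[0,0,0],"delta_rot":[0,0,0],"fingers":-0.85}]' 40
python3 - <<'E'
from cut import *
b=np.array([.3387,.2807]);a=np.radians(97.9);u=np.array([np.cos(a),np.sin(a)]);v=np.array([np.sin(a),-np.cos(a)])
print(b-.014*u-.023*v,b-.014*u+.023*v)
E
```

```text
t: 20.88
tcp_pos: [0.4731, 0.3101, 0.0845]
tool_rot: [0.639, 0.769, 0.001, 0.001]
force: [0.7, 0.7, -0.0]
finger_gap: 0.349
gripper_force: 0.0
t: 21.3
tcp_pos: [0.473, 0.3101, 0.0848]
tool_rot: [0.639, 0.769, 0.001, 0.001]
force: [-0.7, 0.2, 5.8]
finger_gap: 0.158
gripper_force: 40.3
[0.31784251 0.26367164] [0.36340594 0.26999409]
```

```bash
python3 -m crank '[{"dp":[0,0,-0.04],"delta_rot":[0,0,0],"fingers":-0.85},{"dp":[0,0,-0.06],"delta_rot":[0,0,0],"fingers":-0.85},{"dp":[0,0,-0.06],"delta_rot":[0,0,0.0075],"fingers":-0.85},{"dp":[0,-0.075,0],"delta_rot":[0,0,0],"fingers":-0.85},{"dp":[0,-0.075,0],"delta_rot":[0,0,0],"fingers":-0.85},{"dp":[-0.045,-0.075,0],"delta_rot":[0,0,0],"fingers":-0.85},{"dp":[-0.045,-0.07,0],"delta_rot":[0,0,0],"fingers":-0.85},{"dp":[0,0,0],"delta_rot":[0,0,0],"fingers":-0.85},{"dp":[0,0,0],"delta_rot":[0,0,0],"fingers":-0.85}]'
python3 - <<'E'
from cut import *
go([.3178,.2637,.0125],97.9,.073)
shot("wrist","w10")
E
```

```text
t: 22.05
tcp_pos: [0.3305, 0.2448, 0.1636]
tool_rot: [0.658, 0.753, -0.002, -0.001]
force: [1.8, 0.5, -1.3]
finger_gap: 0.156
gripper_force: 39.7
turn [-0.0007  0.0002 -0.0004] dp in present axes [ 0.041  -0.0194  0.1562] dp after turn [ 0.0409 -0.02    0.1562] world mm [-12.7  18.9 -78.1]
```

View pics/w10.png

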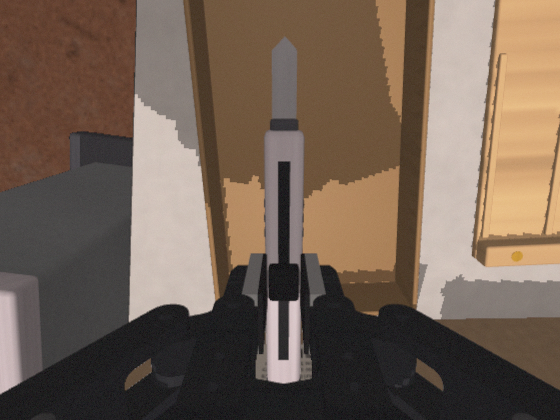

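The cutter is held and lies between the bin walls (left rim at u≈200, right at u≈425). Shift and lower.

```bash
python3 -m crank '[{"dp":[0.041,-0.02,0],"delta_rot":[0,0,0],"fingers":-0.85},{"dp":[0,0,0.05],"delta_rot":[0,0,0],"fingers":-0.85},{"dp":[0,0,0.05],"delta_rot":[0,0,0],"fingers":-0.85},{"dp":[0,0,0.035],"delta_rot":[0,0,0],"fingers":-0.85},{"dp":[0,0,0.015],"delta_rot":[0,0,0],"fingers":-0.85},{"dp":[0,0,0],"delta_rot":[0,0,0],"fingers":-0.85},{"dp":[0,0,0],"delta_rot":[0,0,0],"fingers":-0.85}]'
python3 -m crank '[{"dp":[0,0,0],"delta_rot":[0,0,0],"fingers":-0.4},{"dp":[0,0,0],"delta_rot":[0,0,0],"fingers":-0.4},{"dp":[0,0,0],"delta_rot":[0,0,0],"fingers":-0.4},{"dp":[0,0,-0.04],"delta_rot":[0,0,0],"fingers":-0.4},{"dp":[0,0,-0.06],"delta_rot":[0,0,0],"fingers":-0.4},{"dp":[0,0,-0.06],"delta_rot":[0,0,0],"fingers":-0.3},{"dp":[0,0,-0.04],"delta_rot":[0,0,-0.0075],"fingers":-0.3},{"dp":[0,0,0],"delta_rot":[0,0,0],"fingers":-0.3}]'
python3 - <<'E'
from cut import *
go([.548,.325,.0105],100.6,.073)
E
```

```text
t: 22.68
tcp_pos: [0.3224, 0.2658, 0.0883]
tool_rot: [0.657, 0.754, 0.0, 0.0]
force: [0.2, 0.1, -0.5]
finger_gap: 0.157
gripper_force: 39.7
t: 23.35
tcp_pos: [0.3228, 0.2661, 0.1922]
tool_rot: [0.639, 0.769, 0.004, 0.002]
force: [0.6, -0.1, 0.3]
finger_gap: 0.355
gripper_force: 0.0
turn [ 0.0014 -0.0003 -0.    ] dp in present axes [0.0326 0.4625 0.2217] dp after turn [0.0329 0.4645 0.2175] world mm [ 225.2   58.9 -108.7]
```

```bash
python3 -m crank '[{"dp":[0.033,0.064,0],"delta_rot":[0,0,0],"fingers":-0.3},{"dp":[0,0.08,0],"delta_rot":[0,0,0],"fingers":-0.3},{"dp":[0,0.08,0],"delta_rot":[0,0,0],"fingers":-0.3},{"dp":[0,0.08,0],"delta_rot":[0,0,0],"fingers":-0.3},{"dp":[0,0.08,0],"delta_rot":[0,0,0],"fingers":-0.3},{"dp":[0,0.08,0],"delta_rot":[0,0,0],"fingers":-0.3},{"dp":[0,0,0.05],"delta_rot":[0,0,0],"fingers":-0.3},{"dp":[0,0,0.05],"delta_rot":[0,0,0],"fingers":-0.3},{"dp":[0,0,0],"delta_rot":[0,0,0],"fingers":-0.3},{"dp":[0,0,0],"delta_rot":[0,0,0],"fingers":-0.3}]'
python3 - <<'E'
from cut import *
go([.548,.325,.0105],100.6,.073)
c,p,d=shot("wrist","w11")
cv2.imwrite("pics/w11b.png",p[100:420])
E
```

```text
t: 24.18
tcp_pos: [0.5447, 0.3231, 0.1364]
tool_rot: [0.64, 0.769, -0.002, -0.001]
force: [-0.6, -0.7, -0.1]
finger_gap: 0.355
gripper_force: 0.0
turn [-0.0009  0.0002 -0.0004] dp in present axes [0.0026 0.0077 0.1057] dp after turn [0.0025 0.0071 0.1058] world mm [  3.3   1.9 -52.9]
```

View pics/w11.png

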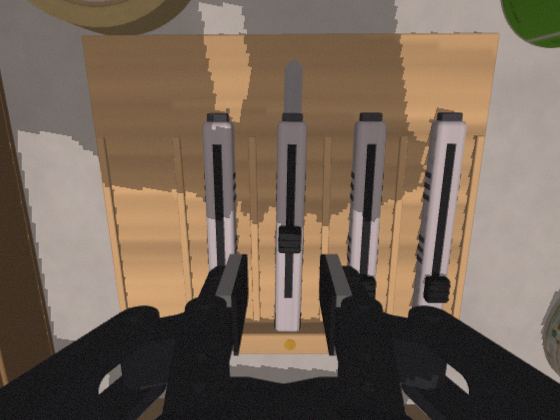

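C at (289,240) is between the fingertips. Descend and grip.

```bash
python3 -m crank '[{"dp":[0.002,0.007,0.05],"delta_rot":[0,0,0],"fingers":-0.3},{"dp":[0,0,0.035],"delta_rot":[0,0,0],"fingers":-0.3},{"dp":[0,0,0],"delta_rot":[0,0,0],"fingers":-0.3},{"dp":[0,0,0.02],"delta_rot":[0,0,0],"fingers":-0.3},{"dp":[0,0,0],"delta_rot":[0,0,0],"fingers":-0.3},{"dp":[0,0,0],"delta_rot":[0,0,0],"fingers":-0.3}]'
python3 -m crank '[{"dp":[0,0,0],"delta_rot":[0,0,0],"fingers":-0.85},{"dp":[0,0,0],"delta_rot":[0,0,0],"fingers":-0.85},{"dp":[0,0,0],"delta_rot":[0,0,0],"fingers":-0.85},{"dp":[0,0,0],"delta_rot":[0,0,0],"fingers":-0.85},{"dp":[0,0,0],"delta_rot":[0,0,0],"fingers":-0.85}]' 40
python3 -m crank '[{"dp":[0,0,-0.04],"delta_rot":[0,0,0],"fingers":-0.85},{"dp":[0,0,-0.06],"delta_rot":[0,0,0],"fingers":-0.85},{"dp":[0,0,-0.06],"delta_rot":[0,0,0.0075],"fingers":-0.85},{"dp":[0,-0.075,0],"delta_rot":[0,0,0],"fingers":-0.85},{"dp":[0,-0.075,0],"delta_rot":[0,0,0],"fingers":-0.85},{"dp":[-0.03,-0.075,0],"delta_rot":[0,0,0],"fingers":-0.85},{"dp":[-0.03,-0.075,0],"delta_rot":[0,0,0],"fingers":-0.85},{"dp":[0,-0.07,0],"delta_rot":[0,0,0],"fingers":-0.85},{"dp":[0,0,0],"delta_rot":[0,0,0],"fingers":-0.85},{"dp":[0,0,0],"delta_rot":[0,0,0],"fingers":-0.85},{"dp":[0,0,0],"delta_rot":[0,0,0],"fingers":-0.85}]'
python3 - <<'E'
from cut import *
go([.3634,.27,.0135],97.9,.073)
E
```

```text
t: 24.73
tcp_pos: [0.5499, 0.3257, 0.0869]
tool_rot: [0.639, 0.769, 0.001, 0.0]
force: [0.1, 0.5, -0.5]
finger_gap: 0.355
gripper_force: 0.0
t: 25.15
tcp_pos: [0.5502, 0.3257, 0.0872]
tool_rot: [0.639, 0.769, 0.001, 0.0]
force: [-2.1, -0.3, 5.2]
finger_gap: 0.154
gripper_force: 39.4
t: 26.07
tcp_pos: [0.3716, 0.2711, 0.1663]
tool_rot: [0.657, 0.754, 0.001, 0.001]
force: [0.6, 0.2, -0.9]
finger_gap: 0.152
gripper_force: 39.4
turn [ 0.0004 -0.0001 -0.0002] dp in present axes [-1.000e-04 -1.700e-02  1.595e-01] dp after turn [ 0.     -0.0165  0.1596] world mm [ -8.2  -1.1 -79.8]
```

```bash
python3 -m crank '[{"dp":[0,-0.016,0],"delta_rot":[0,0,0],"fingers":-0.85},{"dp":[0,0,0.05],"delta_rot":[0,0,0],"fingers":-0.85},{"dp":[0,0,0.05],"delta_rot":[0,0,0],"fingers":-0.85},{"dp":[0,0,0.035],"delta_rot":[0,0,0],"fingers":-0.85},{"dp":[0,0,0.012],"delta_rot":[0,0,0],"fingers":-0.85},{"dp":[0,0,0],"delta_rot":[0,0,0],"fingers":-0.85},{"dp":[0,0,0],"delta_rot":[0,0,0],"fingers":-0.85}]'
python3 -m crank '[{"dp":[0,0,0],"delta_rot":[0,0,0],"fingers":-0.4},{"dp":[0,0,0],"delta_rot":[0,0,0],"fingers":-0.4},{"dp":[0,0,0],"delta_rot":[0,0,0],"fingers":-0.4},{"dp":[0,0,-0.04],"delta_rot":[0,0,0],"fingers":-0.4},{"dp":[0,0,-0.06],"delta_rot":[0,0,0],"fingers":-0.4},{"dp":[0,0,-0.08],"delta_rot":[0,0,0],"fingers":-0.3},{"dp":[0,0,-0.08],"delta_rot":[0,0,0],"fingers":-0.3},{"dp":[0,0,-0.08],"delta_rot":[0,0,0],"fingers":-0.3},{"dp":[0,0,-0.08],"delta_rot":[0,0,0],"fingers":-0.3},{"dp":[0,0,0],"delta_rot":[0,0,0],"fingers":-0.3}]'
python3 - <<'E'
from cut import *
c,p,d=shot("top","top1");print(d[270,266]);np.save("pics/top1.npy",d)
cv2.imwrite("pics/top1c.png",cv2.resize(p[100:320,170:450],None,fx=2.5,fy=2.5,interpolation=cv2.INTER_CUBIC))
E
```

```text
t: 26.65
tcp_pos: [0.3631, 0.2697, 0.0924]
tool_rot: [0.657, 0.754, 0.0, 0.0]
force: [0.7, 0.3, -0.0]
finger_gap: 0.152
gripper_force: 39.4
t: 27.48
tcp_pos: [0.3655, 0.271, 0.3101]
tool_rot: [0.657, 0.754, 0.008, 0.004]
force: [1.2, 1.2, -0.0]
finger_gap: 0.352
gripper_force: 0.0
0.535465
```

View pics/top1c.png

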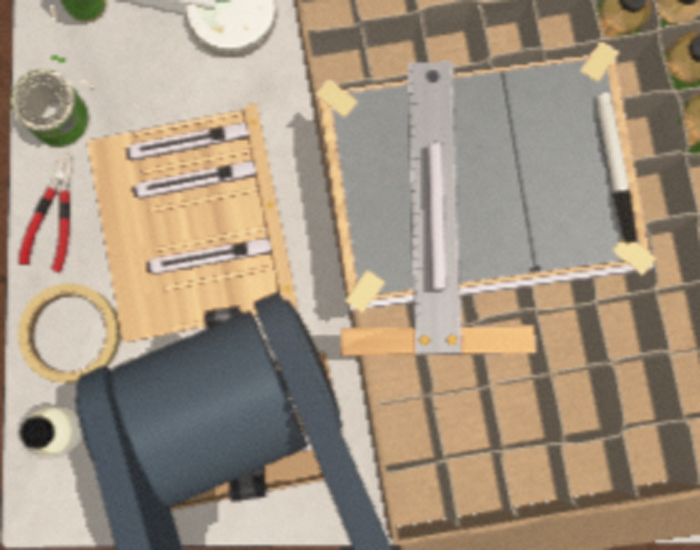

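The top view shows two cutters gone (bays C and E empty) with A, B and D in the rack, blades in. The T-square is askew: blade around crop (433,200), head (437,340). The line runs (505,72)–(537,268). The arm hides the bin. Turn the tool back and go over the board.

```bash
python3 -m crank '[{"dp":[0,0,0],"delta_rot":[0,0,0.0184],"fingers":-0.3},{"dp":[0,0,0],"delta_rot":[0,0,0.0184],"fingers":-0.3},{"dp":[0,0,0],"delta_rot":[0,0,0.0184],"fingers":-0.3},{"dp":[0,0,0],"delta_rot":[0,0,0.0184],"fingers":-0.3},{"dp":[0,0,0],"delta_rot":[0,0,0.0184],"fingers":-0.3},{"dp":[0,0,0],"delta_rot":[0,0,0.0184],"fingers":-0.3},{"dp":[0,0,0],"delta_rot":[0,0,0.0184],"fingers":-0.3},{"dp":[0,0,0],"delta_rot":[0,0,0.0184],"fingers":-0.3},{"dp":[0,0,0],"delta_rot":[0,0,0.0184],"fingers":-0.3},{"dp":[0,0,0],"delta_rot":[0,0,0.0184],"fingers":-0.3},{"dp":[0,0,0],"delta_rot":[0,0,0.0184],"fingers":-0.3},{"dp":[0,0,0],"delta_rot":[0,0,0.0184],"fingers":-0.3}]'|tail -1
python3 -m crank '[{"dp":[0,0,0],"delta_rot":[0,0,0.0184],"fingers":-0.3},{"dp":[0,0,0],"delta_rot":[0,0,0.0184],"fingers":-0.3},{"dp":[0.06,0.07,-0.02],"delta_rot":[0,0,0],"fingers":-0.3},{"dp":[0.06,0.07,-0.02],"delta_rot":[0,0,0],"fingers":-0.3},{"dp":[0.04,0.07,-0.02],"delta_rot":[0,0,0],"fingers":-0.3},{"dp":[0,0.08,-0.02],"delta_rot":[0,0,0],"fingers":-0.3},{"dp":[0,0.08,-0.02],"delta_rot":[0,0,0],"fingers":-0.3},{"dp":[0,0.08,0],"delta_rot":[0,0,0],"fingers":-0.3},{"dp":[0,0,0],"delta_rot":[0,0,0],"fingers":-0.3},{"dp":[0,0,0],"delta_rot":[0,0,0],"fingers":-0.3},{"dp":[0,0,0],"delta_rot":[0,0,0],"fingers":-0.3}]'
python3 - <<'E'
from cut import *
import pickle
c,p,d=shot("wrist","w12");np.save("pics/w12.npy",d);pickle.dump(c,open("pics/w12.pkl","wb"));print(c)
c,p,d=shot("top","top2")
hsv=None
# anything in bin
V=p[235:310,220:315];print(((V.min(2)>120)).sum())
E
```

```text
gripper_force: 0.0
t: 29.45
tcp_pos: [0.4535, 0.0601, 0.3491]
tool_rot: [0.999, 0.044, -0.001, -0.001]
force: [0.4, 0.6, -0.3]
finger_gap: 0.353
gripper_force: 0.0
{'fx': 371.97173567855975, 'fy': 371.97173567855975, 'cx': 283.2814207284028, 'cy': 207.7962188623449, 'origin': array([0.52317315, 0.06648818, 0.42050944]), 'attitude': array([-0.10185314,  0.09447834, -0.66894745,  0.73021168])}
3684
```

View pics/w12.png

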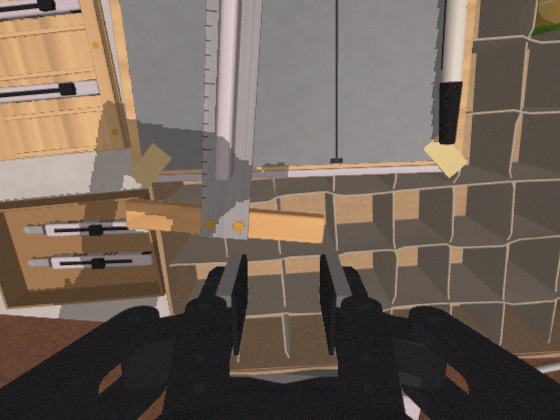

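The bin holds both rejects at (85,228) and (88,260). The cut line is at u≈337, running down to (336,158). The near edge strip is around (130,180)–(440,168). The T-square head spans (127,210)–(323,230). Move forward for a full view of the line and blade.

```bash
python3 -m crank '[{"dp":[0.07,0.01,0],"delta_rot":[0,0,0],"fingers":-0.3},{"dp":[0.07,0.01,0],"delta_rot":[0,0,0],"fingers":-0.3},{"dp":[0.04,0,0],"delta_rot":[0,0,0],"fingers":-0.3},{"dp":[0,0,0],"delta_rot":[0,0,0],"fingers":-0.3},{"dp":[0,0,0],"delta_rot":[0,0,0],"fingers":-0.3},{"dp":[0,0,0],"delta_rot":[0,0,0],"fingers":-0.3},{"dp":[0,0,0],"delta_rot":[0,0,0],"fingers":-0.3}]'|head -2
python3 - <<'E'
from cut import *
import pickle
c,p,d=shot("wrist","w13");np.save("pics/w13.npy",d);pickle.dump(c,open("pics/w13.pkl","wb"))
# where features of w12 fall
c0=pickle.load(open("pics/w12.pkl","rb"));d0=np.load("pics/w12.npy")
for u,v in((290,120),(400,100),(330,80)):print("card z",pt(c0,u,v,d0[v,u])[2])
print("rib z",pt(c0,228,100,d0[100,228]),"blade",pt(c0,245,100,d0[100,245]),"head",pt(c0,290,225,d0[225,290]))
z=.115
for n,u,v in(("line0",337,3),("line1",336.5,158),("bladeL",206,100),("bladeR",255,100),("rib0",221,178),("rib1",236,178)):
    P=ray(c0,u,v,z if 'rib' not in n else z+.028);print(n,np.round(P,4),"in w13",np.round(proj(c,P)))
E
```

```text
t: 30.13
tcp_pos: [0.5433, 0.059, 0.3497]
card z 0.11932534961247337
card z 0.11960772809077103
card z 0.11922006641256738
rib z [0.52063873 0.10586339 0.14750558] blade [0.52154811 0.09641726 0.12265376] head [0.42219741 0.0523955  0.11828154]
line0 [0.5961 0.0336 0.115 ] in w13 [321. 127.]
line1 [0.4823 0.0195 0.115 ] in w13 [322. 258.]
bladeL [0.5188 0.1279 0.115 ] in w13 [201. 209.]
bladeR [0.5222 0.0893 0.115 ] in w13 [247. 209.]
rib0 [0.4633 0.1092 0.143 ] in w13 [215. 284.]
rib1 [0.4643 0.0978 0.143 ] in w13 [229. 284.]
```

```bash
cat > sq.py <<'E'
from cut import *
import pickle
ZC=.1175
def fit(P):
    vx,vy,x,y=cv2.fitLine(np.array(P,np.float32),cv2.DIST_HUBER,0,1e-4,1e-4).ravel()
    if vx<0:vx,vy=-vx,-vy
    return np.array([x,y]),np.array([vx,vy]),np.degrees(np.arctan2(vy,vx))
def line(c,p,u0,v0,u1,v1,w=14,z=ZC):
    V=p.max(2).astype(float);P=[]
    for v in range(v0,v1,2):
        uc=u0+(u1-u0)*(v-v0)/(v1-v0);a=int(uc-w);r=V[v,a:a+2*w];i=r.argmin()
        if np.median(r)-r[i]>25: wgt=np.clip(np.median(r)-r-15,0,None);wgt[abs(np.arange(2*w)-i)>3]=0;P.append(ray(c,a+(wgt*np.arange(2*w)).sum()/wgt.sum(),v,z)[:2])
    return fit(P)+(len(P),)
E
python3 - <<'E'
from sq import *
c=pickle.load(open("pics/w13.pkl","rb"));p=cv2.imread("pics/w13.png")
print("line",line(c,p,321,70,322,250))
for v in (100,150,200,250,270):print(v,[tuple(p[v,u]) for u in (204,212,218,222,228,236,242,255,270)])
E
```

```text
line (array([0.5690054 , 0.03113922], dtype=float32), array([0.9921777 , 0.12483315], dtype=float32), np.float32(7.17112), 90)
100 [(np.uint8(145), np.uint8(145), np.uint8(156)), (np.uint8(144), np.uint8(146), np.uint8(154)), (np.uint8(142), np.uint8(144), np.uint8(152)), (np.uint8(142), np.uint8(142), np.uint8(150)), (np.uint8(148), np.uint8(150), np.uint8(157)), (np.uint8(147), np.uint8(149), np.uint8(158)), (np.uint8(145), np.uint8(145), np.uint8(154)), (np.uint8(117), np.uint8(120), np.uint8(122)), (np.uint8(125), np.uint8(125), np.uint8(129))]
150 [(np.uint8(92), np.uint8(93), np.uint8(100)), (np.uint8(96), np.uint8(96), np.uint8(102)), (np.uint8(114), np.uint8(113), np.uint8(124)), (np.uint8(120), np.uint8(117), np.uint8(130)), (np.uint8(101), np.uint8(100), np.uint8(109)), (np.uint8(148), np.uint8(148), np.uint8(157)), (np.uint8(149), np.uint8(151), np.uint8(160)), (np.uint8(126), np.uint8(127), np.uint8(130)), (np.uint8(126), np.uint8(126), np.uint8(130))]
200 [(np.uint8(99), np.uint8(99), np.uint8(104)), (np.uint8(93), np.uint8(92), np.uint8(102)), (np.uint8(117), np.uint8(1
[... 430 characters left out ...]
nt8(198)), (np.uint8(170), np.uint8(170), np.uint8(185)), (np.uint8(130), np.uint8(131), np.uint8(141)), (np.uint8(144), np.uint8(146), np.uint8(154)), (np.uint8(145), np.uint8(146), np.uint8(156)), (np.uint8(126), np.uint8(128), np.uint8(132)), (np.uint8(128), np.uint8(126), np.uint8(130))]
270 [(np.uint8(92), np.uint8(95), np.uint8(101)), (np.uint8(18), np.uint8(14), np.uint8(13)), (np.uint8(23), np.uint8(23), np.uint8(24)), (np.uint8(26), np.uint8(28), np.uint8(26)), (np.uint8(79), np.uint8(78), np.uint8(83)), (np.uint8(80), np.uint8(82), np.uint8(84)), (np.uint8(24), np.uint8(29), np.uint8(24)), (np.uint8(150), np.uint8(152), np.uint8(171)), (np.uint8(167), np.uint8(167), np.uint8(183))]
```

View pics/w13.png

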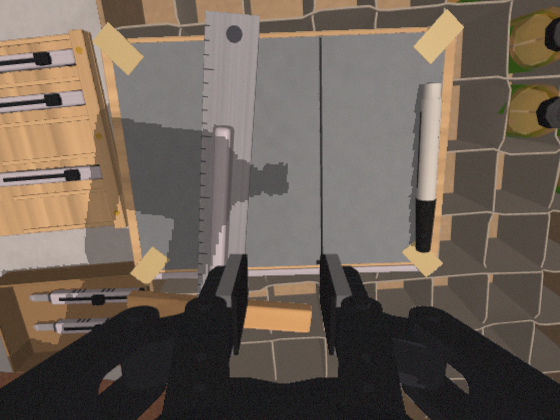

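In w13 the line runs (320,38)–(322,265). The blade's right edge runs (258,18)–(241,290), and the rib's far end is at (222,128) on the blade. Next: fit the blade edge and rib numerically.

```bash
cat >> sq.py <<'E'
def bright_edge(c,p,u0,v0,u1,v1,w=9,z=ZC+.004,side=-1,step=2):
    """strongest drop (side=-1: bright to dark left->right) near the guess line"""
    g=cv2.GaussianBlur(p.min(2).astype(np.float32),(0,0),1.0);dx=cv2.Sobel(g,cv2.CV_32F,1,0)*-side*-1
    P=[]
    for v in range(v0,v1,step):
        uc=u0+(u1-u0)*(v-v0)/(v1-v0);a=int(uc-w);r=dx[v,a:a+2*w]*1.0
        i=r.argmax()
        if r[i]>15: P.append(ray(c,a+i,v,z)[:2])
    return fit(P)+(len(P),)
E
python3 - <<'E'
from sq import *
c=pickle.load(open("pics/w13.pkl","rb"));p=cv2.imread("pics/w13.png")
for s in(-1,1):
  try: print("right",s,bright_edge(c,p,258,28,243,250,side=s))
  except Exception as e: print(e)
for v in (60,100,240):print(v,p[v,236:270].min(1))
c0=pickle.load(open("pics/w12.pkl","rb"));p0=cv2.imread("pics/w12.png")
n=(ray(c0,221,178,.1455)+ray(c0,236,178,.1455))/2; f=ray(c,224,126,.1455);f2=(ray(c,214,140,.1455)+ray(c,233,140,.1455))/2
print("rib near",n,"far",f,f2,np.linalg.norm(n-f),np.degrees(np.arctan2(*(f2-n)[1::-1])),(n+f)/2)
for v in (60,120,170):print(v,p0[v,205:260].min(1))
E
```

```text
right -1 (array([0.591207  , 0.08900972], dtype=float32), array([1.0000000e+00, 2.1992743e-04], dtype=float32), np.float32(0.012600913), 109)
right 1 (array([0.5902278 , 0.08747708], dtype=float32), array([ 0.99999183, -0.0040358 ], dtype=float32), np.float32(-0.23123476), 54)
60 [144 150 153 151 149 149 147 145 150 147 146 149 145 145 144 148 150 150
 150 152 140 104 123 122 125 124 126 125 123 124 125 125 127 128]
100 [147 149 145 145 146 146 145 147 150 147 145 139 144 147 151 151 151 145
 124 117 124 127 126 125 122 120 124 125 124 126 125 123 123 125]
240 [147 141 141 139 148 146 146 144 142 119 122 124 123 123 125 123 123 126
 126 125 123 128 125 129 125 126 127 125 124 124 127 122 128 123]
rib near [0.46433035 0.10316309 0.1455    ] far [0.59204634 0.10723269 0.1455    ] [0.58197554 0.10713172 0.1455    ] 0.12778081583521775 1.932078912499603 [0.52818835 0.10519789 0.1455    ]
60 [133 154 154 153 156 151 149 151 149 152 152 144 104 108 134 155 170 181
 183 187 189 192 193 195 200 203 202 185 174 161 126 101  99 105 132 156
 157 155 151 155 157 155 158 158 155 148 149 152 154 157 156 155 148 129
 128]
120 [155 152 155 150 149 151 151 149 152 143  99 106 143 160 171 180 185 190
 194 196 194 197 198 199 192 178 167 134 103  99 102 131 150 154 152 154
 152 153 154 158 154 147 152 152 153 154 154 153 150 136 120 131 134 134
 130]
170 [104 105 102 100 100  99  97 100  99  97 104 114 119 122 123 125 125 127
 125 124 124 125 119 113 106  93  87  84  87 100  97  99 101 103 103 102
 103 101  98  98 101 104 102  99  98  98  90  79  79  77  81  82  80  77
  76]
```

Run:
```python
from sq import *
c0=pickle.load(open("pics/w12.pkl","rb"));c=pickle.load(open("pics/w13.pkl","rb"));p=cv2.imread("pics/w13.png");p0=cv2.imread("pics/w12.png")
for u,v in((227,60),(224,120),(222,170)):print(ray(c0,u,v,.1455))
print("far end",ray(c,224,126,.1455),"near end",ray(c0,222,178,.1455))
print("right w12",bright_edge(c0,p0,262,20,250,190,side=-1))
print("right w13",bright_edge(c,p,258,28,243,250,side=-1))
g=p0.min(2)
print(g[150:195,221])
for v in(30,80,130):print(p0[v,240:275].min(1))
```

```text
[0.54708829 0.10807259 0.1455    ]
[0.50653072 0.10838204 0.1455    ]
[0.46998414 0.10828872 0.1455    ]
far end [0.59204634 0.10723269 0.1455    ] near end [0.46390251 0.10803335 0.1455    ]
right w12 (array([0.53507835, 0.08891398], dtype=float32), array([0.9999953, 0.0030748], dtype=float32), np.float32(0.17617354), 81)
right w13 (array([0.591207  , 0.08900972], dtype=float32), array([1.0000000e+00, 2.1992743e-04], dtype=float32), np.float32(0.012600913), 109)
[126 123 124 124 123 125 125 123 123 124 125 128 124 124 128 126 126 122
 126 125 125 127 126 126 128 127 126 128 122 114 107 103  96  98  98 100
  99  98 102  98  98  97  99  99  99]
[110 154 152 151 153 149 155 155 154 156 156 150 147 147 152 152 155 156
 155 146 118 130 128 130 129 129 131 129 133 129 130 130 129 131 132]
[155 153 155 153 157 155 156 157 152 151 150 155 156 156 153 152 144 116
 131 128 132 130 134 131 129 130 133 131 130 131 129 131 133 129 130]
[152 156 155 154 154 148 148 149 154 157 158 154 151 141 111 131 130 135
 132 134 133 131 135 132 135 133 133 132 130 136 134 135 135 136 134]
```

Run:
```python
from sq import *
go([.528,.1084,.165],0.1,.073)
c0=pickle.load(open("pics/w12.pkl","rb"));c=pickle.load(open("pics/w13.pkl","rb"));p0=cv2.imread("pics/w12.png");p=cv2.imread("pics/w13.png")
L,e,a,_=line(c,p,321,70,322,250)
print("line w12",line(c0,p0,337,5,336.5,150))
print(p[28:50,320].min(1),p0[150:186,320].min(1),p0[150:186,336].min(1))
```

```text
turn [-0.      0.0002  0.014 ] dp in present axes [-0.0217 -0.1016  0.2239] dp after turn [-0.0308 -0.0993  0.2239] world mm [ -15.5   49.6 -111.9]
line w12 (array([0.5351855 , 0.02679032], dtype=float32), array([0.992115  , 0.12533051], dtype=float32), np.float32(7.199842), 73)
[ 68  66  66  93 108 114 112  90 115  87  54  54  55  57  57  57  54  53
  50  50  53  50] [136 137 139 136 135 135 132 135 136 134 133 137 134 139 110 119 122 125
 112 156 187 194 188 185 185 184 124  78  79  80  79  75  76  76  75  80] [ 50  53  50  54  49  52  52  54  68  66  69  70  67 125 128 128 126 113
 111 172 193 191 188 184 186 125  77  80  77  80  77  80  78  74  77  77]
```

```bash
python3 - <<'E'
from sq import *
c0=pickle.load(open("pics/w12.pkl","rb"));c=pickle.load(open("pics/w13.pkl","rb"));p0=cv2.imread("pics/w12.png")
E=[]
for u in list(range(262,415,6)):
    col=p0[160:192,u].min(1).astype(int);i=[k for k in range(len(col)-1) if col[k]>150 and col[k+1]<=150]
    if i:E.append(ray(c0,u,160+i[-1]+.7,.1155)[:2])
q,e,a=fit(np.array(E)[:,::-1]);print(len(E),"edge pt",q[::-1],"angle of edge from y (deg, + = toward -x)",-a)
f,n=ray(c,320,37.5,ZC),ray(c0,336.5,163.5,ZC);print("line ends",f,n,np.linalg.norm(f-n))
d=np.array([np.cos(np.radians(7.18)),np.sin(np.radians(7.18))]);nl=np.array([-d[1],d[0]])
L=np.array([.5521,.0290])
q=q[::-1];o=L+d*((q-L)@d)  # edge on the line
o2=((f+n)/2)[:2]-.1*d
print("edge on line",o,o2);s=o-.020*nl;print("square origin",s,"grip",s+.095*d)
E
python3 -m crank '[{"dp":[0,0,0],"delta_rot":[0,0,0.014],"fingers":-0.3},{"dp":[-0.031,-0.05,0.03],"delta_rot":[0,0,0],"fingers":-0.3},{"dp":[0,-0.049,0.05],"delta_rot":[0,0,0],"fingers":-0.3},{"dp":[0,0,0.06],"delta_rot":[0,0,0],"fingers":-0.3},{"dp":[0,0,0.06],"delta_rot":[0,0,0],"fingers":-0.3},{"dp":[0,0,0],"delta_rot":[0,0,0],"fingers":-0.3},{"dp":[0,0,0],"delta_rot":[0,0,0],"fingers":-0.3}]' 60
python3 - <<'E'
from sq import *
go([.528,.1084,.127],0.1,.073)
c,p,d=shot("wrist","w14")
# rib top between fingers
for v in(170,200,230):print(v,p[v,240:330:3].min(1))
E
```

```text
21 edge pt [ 0.4715358  -0.00931798] angle of edge from y (deg, + = toward -x) 7.119423
line ends [0.66143575 0.0426731  0.1175    ] [0.47815843 0.01930706 0.1175    ] 0.18476078466986895
edge on line [0.46804266 0.0184109 ] [0.47058125 0.01849139]
square origin [ 0.4705424  -0.00143227] grip [0.56479745 0.01044149]
t: 30.77
tcp_pos: [0.528, 0.1076, 0.2494]
tool_rot: [1.0, 0.0, -0.002, 0.0]
force: [0.7, -0.3, 0.5]
finger_gap: 0.351
gripper_force: 0.0
turn [ 0.      0.0006 -0.0002] dp in present axes [ 0.0003 -0.0016  0.0988] dp after turn [-0.0001 -0.0016  0.0988] world mm [ -0.    0.8 -49.4]
170 [119 116 109 142 144 140 142 142  97  93  95 138 164 169 177 179 188 176
 141 144 142 144 148 140 142 145 144 121 121 119]
200 [ 75  76  75  98  95  91  94  93  92  94  93 136 162 170 176 177 184 171
 136 145 142 142 146 139 146 146 140 117 119 119]
230 [ 79  77  81  93  95  94  91  91  94  95  89  98 110 108 113 111 114 107
  91  95  92  95  95  89  95  93  81  80  82  80]
```

The fits agree: line length 184.8 mm, edge square to the line. The rib is centred between the fingers at u≈283. Descend and grip.

```bash
python3 -m crank '[{"dp":[0,0,0.06],"delta_rot":[0,0,0],"fingers":-0.3},{"dp":[0,0,0.03],"delta_rot":[0,0,0],"fingers":-0.3},{"dp":[0,0,0.006],"delta_rot":[0,0,0],"fingers":-0.3},{"dp":[0,0,0],"delta_rot":[0,0,0],"fingers":-0.3},{"dp":[0,0,0],"delta_rot":[0,0,0],"fingers":-0.3}]'
python3 -m crank '[{"dp":[0,0,0],"delta_rot":[0,0,0],"fingers":-0.9},{"dp":[0,0,0],"delta_rot":[0,0,0],"fingers":-0.9},{"dp":[0,0,0],"delta_rot":[0,0,0],"fingers":-0.9},{"dp":[0,0,0],"delta_rot":[0,0,0],"fingers":-0.9},{"dp":[0,0,0],"delta_rot":[0,0,0],"fingers":-0.9},{"dp":[0,0,0],"delta_rot":[0,0,0],"fingers":-0.9}]' 80
```

```text
t: 31.23
tcp_pos: [0.5306, 0.1073, 0.2039]
tool_rot: [1.0, 0.0, 0.002, 0.0]
force: [0.1, 0.6, 0.3]
finger_gap: 0.35
gripper_force: 0.0
t: 31.73
tcp_pos: [0.5304, 0.1076, 0.2041]
tool_rot: [1.0, 0.0, 0.002, -0.0]
force: [-1.5, 1.2, 5.7]
finger_gap: 0.11
gripper_force: 79.8
```

```bash
python3 -m crank '[{"dp":[0,0,-0.02],"delta_rot":[0,0,0],"fingers":-0.9},{"dp":[0,0,-0.03],"delta_rot":[0,0,0],"fingers":-0.9},{"dp":[0,0,0],"delta_rot":[0,0,0],"fingers":-0.9},{"dp":[0,0,0],"delta_rot":[0,0,-0.01],"fingers":-0.9},{"dp":[0,0,0],"delta_rot":[0,0,-0.01],"fingers":-0.9},{"dp":[0,0.04,0],"delta_rot":[0,0,0],"fingers":-0.9},{"dp":[0,0.04,0],"delta_rot":[0,0,0],"fingers":-0.9},{"dp":[0,0.04,0],"delta_rot":[0,0,0],"fingers":-0.9},{"dp":[0,0.04,0],"delta_rot":[0,0,0],"fingers":-0.9},{"dp":[0,0,0],"delta_rot":[0,0,0],"fingers":-0.9},{"dp":[0,0,0],"delta_rot":[0,0,0],"fingers":-0.9},{"dp":[0,0,0],"delta_rot":[0,0,0],"fingers":-0.9}]'
python3 - <<'E'
from sq import *
go([.5612,.0100,.131],7.18,.073)
E
```

```text
t: 32.73
tcp_pos: [0.539, 0.0284, 0.2267]
tool_rot: [0.998, 0.063, -0.001, -0.0]
force: [-0.9, 0.5, -3.2]
finger_gap: 0.115
gripper_force: 78.7
turn [-0.0001  0.0002  0.    ] dp in present axes [0.0396 0.0421 0.0454] dp after turn [0.0396 0.042  0.0455] world mm [ 22.2 -18.4 -22.7]
```

```bash
python3 -m crank '[{"dp":[0.03,0.042,0],"delta_rot":[0,0,0],"fingers":-0.9},{"dp":[0,0,0],"delta_rot":[0,0,0],"fingers":-0.9},{"dp":[0,0,0.02],"delta_rot":[0,0,0],"fingers":-0.9},{"dp":[0,0,0.014],"delta_rot":[0,0,0],"fingers":-0.9},{"dp":[0,0,0],"delta_rot":[0,0,0],"fingers":-0.9},{"dp":[0,0,0],"delta_rot":[0,0,0],"fingers":-0.9},{"dp":[0,0,0],"delta_rot":[0,0,0],"fingers":-0.9}]'
python3 - <<'E'
from sq import *
go([.5612,.0100,.131],7.18,.073)
c,p,d=shot("wrist","w15");pickle.dump(c,open("pics/w15.pkl","wb"))
L=np.array([.5521,.0290]);dd=np.array([np.cos(np.radians(7.18)),np.sin(np.radians(7.18))])
for t in(.1,.07,.04):
    u,v=proj(c,[*(L+t*dd),ZC]);u=int(u);v=int(v);print(u,v,p[v,u-20:u+90].min(1))
nl=np.array([-dd[1],dd[0]]);a=proj(c,[*(L-.04*nl),ZC+.004]);b=proj(c,[*(L-.04*nl+.1*dd),ZC+.004]);print(a,b)
E
```

```text
t: 33.32
tcp_pos: [0.5565, 0.0098, 0.2097]
tool_rot: [0.998, 0.063, -0.001, -0.0]
force: [0.2, -0.0, -4.5]
finger_gap: 0.115
gripper_force: 78.9
turn [-0.0001  0.0002  0.0003] dp in present axes [0.0095 0.0008 0.0113] dp after turn [0.0095 0.0008 0.0113] world mm [ 4.7  0.2 -5.7]
236 28 [120 119 120 118 122 123 119 123 122 118 121 120 120 123 120 121 140 142
 142 143 140 143 142 140 141 142 141 141 141 143 140 139 138 140 141 137
 140 142 143 142 143 143 141 140 138 140 141 140 141 143 140 138 138 137
 137 136 136 136 140 139 140 141 140 138 138 140 141 144 146 146 144 143
 141 140 140 143 143 145 142 143 143 140 144 143 143 146 146 143 138 140
 142 143 143 142 143 142 142 141 141 142 141 143 141 139 139 135 137 137
 138 140]
238 106 [125 125 125 127 124 126 123 127 124 123 126 121 124 125 121 112 125 142
 145 144 142 138 139 143 142 140 139 140 140 140 141 139 138 140 139 141
 143 142 141 140 143 142 137 139 136 140 138 142 141 140 138 140 139 138
 137 138 143 140 144 144 142 140 143 140 143 147 146 144 142 142 139 143
 145 146 149 146 144 142 144 142 140 145 143 143 140 139 141 141 142 140
 145 142 144 144 143 142 146 144 142 141 137 139 139 139 140 140 140 145
 142 144]
240 175 [ 84  82  78  84  85  80  79  81  80  82  82  80  83  80  81  71  33  25
  30  36  50  46  50  48  60 102 143 142 140 142 140 143 140 142 132  93
  94  95  96  97  95  93  93  94  94  95  93  95 115 134 143 149 154 161
 169 174 173 174 175 175 177 181 183 185 184 182 188 188 187 192 195 195
 194 187 179 172 162 154 146 121 119 145 144 144 145 141 144 145 145 144
 144 145 146 147 144 143 141 142 138 140 142 143 145 145 145 145 147 142
 145 142]
[328.10159102 262.20186286] [336.93568339  27.17523435]
```

```bash
python3 -m crank '[{"dp":[0,0,0.008],"delta_rot":[0,0,0],"fingers":-0.9},{"dp":[0,0,0],"delta_rot":[0,0,0],"fingers":-0.9},{"dp":[0,0,0],"delta_rot":[0,0,0],"fingers":-0.9}]'|grep -E "tcp|force: \["
python3 -m crank '[{"dp":[0.01,0,0.003],"delta_rot":[0,0,0],"fingers":-0.9},{"dp":[0,0,0],"delta_rot":[0,0,0],"fingers":-0.9}]'|grep -E "tcp|force: \["
python3 -m crank '[{"dp":[0.004,0.0,0.002],"delta_rot":[0,0,0],"fingers":-0.9},{"dp":[0,0,0],"delta_rot":[0,0,0],"fingers":-0.9},{"dp":[0,0,0],"delta_rot":[0,0,0],"fingers":-0.9}]'|grep -E "tcp|force: \["
python3 - <<'E'
from sq import *
c,p,d=shot("wrist","w16");pickle.dump(c,open("pics/w16.pkl","wb"))
L=np.array([.5521,.0290]);dd=np.array([np.cos(np.radians(7.18)),np.sin(np.radians(7.18))])
for t in(.1,.07,.04,-.06):
    u,v=proj(c,[*(L+t*dd),ZC+.004]);print(round(u,1));u=int(u);v=int(v);print(u,v,p[v,u-12:u+12].min(1))
for v in (290,300,310,320): print(p[v,330:400:3].min(1))
go([.5646,.0104,.131],7.18,.073)
E
```

```text
tcp_pos: [0.5568, 0.0092, 0.206]
force: [0.5, -0.0, -3.4]
tcp_pos: [0.5632, 0.0097, 0.2047]
force: [0.3, -0.3, -3.5]
tcp_pos: [0.5638, 0.0099, 0.2041]
force: [-3.1, -0.8, 1.4]
231.4
231 45 [118 121 120 121 120 123 121 122 122 122 112  54  48  46  43  45  45  43
  46  45  42  50  91 141]
234.1
234 125 [128 127 124 123 123 124 123 126 119  80  74  37  72  95 101  98  97  94
  95  96 100 107 139 141]
236.6
236 196 [ 82  81  81  82  81  82  84  83  78  81  74  47  49  90  99  96  97  96
  95 100  92  96  98  92]
243.2
243 390 [32 20 32 26 29 30 29 29 27 27 19 24 24 17 19 22 23 12 12 23 13 22 19 23]
[ 26  29  37 129 129 128 128 131 129 127 126 127 127 129 128 129 129 128
 127 125 127 130 128  80]
[ 29  34  21  21  21 106 128 129 128 127 125 128 130 129 124 127 128 126
 126 128 132 129 131 127]
[ 22  24  24  23  26  31  35 114 126 129 128 125 126 121  99  19  29  22
  23  29  29  17  23  29]
[21 22 21 33 18 26 24 26 28 25 13 25 26 31 20 26 27 18 16 22 12 23 27 26]
turn [0.0001 0.     0.0002] dp in present axes [ 0.0018 -0.0008  0.0002] dp after turn [ 0.0018 -0.0008  0.0002] world mm [ 0.9  0.5 -0.1]
```

```bash
python3 -m crank '[{"dp":[0.0,-0.002,0],"delta_rot":[0,0,0],"fingers":-0.9},{"dp":[0.004,0,0],"delta_rot":[0,0,0],"fingers":-0.9},{"dp":[0,0,0],"delta_rot":[0,0,0],"fingers":-0.9}]'|grep -E "tcp|force: \["
for i in 1 2 ; do python3 -m crank '[{"dp":[0.004,0,0],"delta_rot":[0,0,0],"fingers":-0.9},{"dp":[0,0,0],"delta_rot":[0,0,0],"fingers":-0.9}]'|grep -E "tcp|force: \["; done
python3 - <<'E'
from sq import *
s=manip.sense();print(s["ft_torque"])
E
```

```text
tcp_pos: [0.5653, 0.011, 0.2041]
force: [-4.0, -2.1, 6.2]
tcp_pos: [0.5669, 0.0114, 0.2041]
force: [-5.3, -1.9, 6.4]
tcp_pos: [0.5687, 0.0119, 0.2041]
force: [-5.4, -1.6, 6.3]
[-0.25132308  0.79215719  0.00904068]
```

```bash
for i in 1 2 3; do python3 -m crank '[{"dp":[0.004,0,0],"delta_rot":[0,0,0],"fingers":-0.9},{"dp":[0,0,0],"delta_rot":[0,0,0],"fingers":-0.9}]'|grep -E "tcp|force: \["; done
```

```text
tcp_pos: [0.5693, 0.012, 0.2041]
force: [-9.1, -2.4, 8.5]
tcp_pos: [0.5696, 0.0121, 0.2041]
force: [-13.2, -4.9, 12.2]
tcp_pos: [0.5699, 0.0121, 0.2041]
force: [-16.6, -5.8, 15.4]
```

```bash
python3 -m crank '[{"dp":[0,0,0],"delta_rot":[0,0,0],"fingers":-0.9},{"dp":[-0.003,0,0],"delta_rot":[0,0,0],"fingers":-0.3},{"dp":[0,0,0],"delta_rot":[0,0,0],"fingers":-0.3},{"dp":[0,0,0],"delta_rot":[0,0,0],"fingers":-0.3},{"dp":[0,0,-0.04],"delta_rot":[0,0,0],"fingers":-0.3},{"dp":[0,0,-0.06],"delta_rot":[0,0,0],"fingers":-0.3},{"dp":[-0.06,0,-0.06],"delta_rot":[0,0,0],"fingers":-0.3},{"dp":[-0.06,0,-0.06],"delta_rot":[0,0,0],"fingers":-0.3},{"dp":[-0.06,0,-0.06],"delta_rot":[0,0,0],"fingers":-0.3},{"dp":[0,0,0],"delta_rot":[0,0,0],"fingers":-0.3},{"dp":[0,0,0],"delta_rot":[0,0,0],"fingers":-0.3},{"dp":[0,0,0],"delta_rot":[0,0,0],"fingers":-0.3}]'
cat > chk.py <<'E'
from sq import *
import sys
c,p,d=shot("wrist",sys.argv[1]);pickle.dump(c,open(f"pics/{sys.argv[1]}.pkl","wb"))
dd=np.array([np.cos(np.radians(7.18)),np.sin(np.radians(7.18))]);nl=np.array([-dd[1],dd[0]]);E=np.array([.4693,.0184])
g=p.min(2)
# profile across the line (left to right, 0.5mm steps from +6 to -6) averaged along, ground level
for t in np.arange(.02,.17,.03):
    pr=[np.median([cv2.getRectSubPix(g,(1,1),tuple(map(float,proj(c,[*(E+(t+k)*dd+y*nl),ZC]))))[0,0] for k in np.arange(0,.03,.002)]) for y in np.arange(.006,-.0061,-.0005)]
    print("t",round(t,3),np.array(pr,int))
# profile across the near edge, from 12mm before to 10mm past, at z = head top
for y in(.045,.03,.015,-.055,-.07,-.085):
    pr=[np.median([cv2.getRectSubPix(p,(1,1),tuple(map(float,proj(c,[*(E+x*dd+(y+k)*nl),ZC]))))[0,0].astype(int)[0] for k in(-.004,-.002,0,.002,.004)]) for x in np.arange(-.014,.0121,.001)]
    print("y",y,np.array(pr,int))
E
python3 chk.py w17
```

```text
t: 36.17
tcp_pos: [0.4876, 0.0013, 0.3421]
tool_rot: [0.998, 0.063, 0.001, 0.0]
force: [0.4, 0.1, -0.7]
finger_gap: 0.349
gripper_force: 0.0
t 0.02 [ 91  91  91  91  90  90  90  91  93  95 102 108 113 114 114 112 113 113
 112 112 109 101 101 101 101]
t 0.05 [138 138 137 137 137 135 131 121 111 129 153 156 157 157 156 155 154 153
 153 153 153 152 152 151 151]
t 0.08 [136 137 137 137 136 134 129 112 116 135 152 155 155 156 156 156 155 153
 153 152 152 152 152 152 150]
t 0.11 [135 136 135 134 134 134 129 114 118 140 153 155 154 154 155 154 153 152
 152 152 152 152 152 152 151]
t 0.14 [134 135 134 133 133 133 131 125 119 136 146 152 152 151 153 153 152 150
 150 150 150 150 150 151 148]
t 0.17 [134 134 135 133 133 133 133 132 125 121 136 146 152 154 154 154 153 151
 150 149 150 150 151 151 153]
y 0.045 [ 67  67  69  71  73  73  74  74  73  73  74  70  68  76 108 122 122 123
 123 103  80  83  82  85  88  89  89]
y 0.03 [101 101 101 103 105 104 104 104 102 103 103  90  78  76 108 122 122 123
 123 104  81  84  84  87  90  90  90]
y 0.015 [104 103 105 105 106 105 105 105 103 102 101  95  83  94 159 187 190 195
 192 148 112 124 118  89  90  90  89]
y -0.055 [110 110 110 110 110 111 113 113 112 111 109 104  90 111 171 192 195 199
 195 146 113 125 126 138 144 145 145]
y -0.07 [110 111 113 112 113 112 112 114 113 114 112 106  93 113 171 193 197 201
 197 146 112 124 128 139 146 145 146]
y -0.085 [113 113 111 113 111 113 114 115 114 115 113 107  95 115 163 174 147 140
 141 140 140 140 140 140 141 141 141]
```

```bash
python3 - <<'E'
from sq import *
go([.5695,.0121,.160],7.18,.073)
E
python3 -m crank '[{"dp":[0.06,0,0.06],"delta_rot":[0,0,0],"fingers":-0.3},{"dp":[0.06,0,0.06],"delta_rot":[0,0,0],"fingers":-0.3},{"dp":[0.045,0.001,0.06],"delta_rot":[0,0,0],"fingers":-0.3},{"dp":[0,0,0.03],"delta_rot":[0,0,0],"fingers":-0.3},{"dp":[0,0,0],"delta_rot":[0,0,0],"fingers":-0.3},{"dp":[0,0,0],"delta_rot":[0,0,0],"fingers":-0.3},{"dp":[0,0,0],"delta_rot":[0,0,0],"fingers":-0.3}]'
python3 - <<'E'
from sq import *
c,p,d=shot("wrist","w18");pickle.dump(c,open("pics/w18.pkl","wb"))
go([.5695,.0121,.131],7.18,.073)
dd=np.array([np.cos(np.radians(7.18)),np.sin(np.radians(7.18))]);E=np.array([.4693,.0184])
for t in(.09,.11,.13,.15,.165,.18,.19,.195):
    u,v=proj(c,[*(E+t*dd),ZC]);u0,v=int(u),int(v)
    if 0<=v<420: print(round(t,3),"line at",round(u,1),v,p[v,u0-14:u0+12].min(1))
E
```

```text
turn [-0.     -0.0001  0.0001] dp in present axes [ 0.1652 -0.0008  0.2168] dp after turn [ 0.1653 -0.001   0.2167] world mm [  82.    10.8 -108.4]
t: 36.8
tcp_pos: [0.5676, 0.0111, 0.2377]
tool_rot: [0.998, 0.063, -0.0, -0.0]
force: [0.8, 0.2, -0.2]
finger_gap: 0.349
gripper_force: 0.0
turn [ 0.     -0.0002  0.0001] dp in present axes [ 0.0037 -0.0018  0.0693] dp after turn [ 0.0038 -0.0018  0.0693] world mm [  1.8   1.1 -34.6]
0.09 line at 248.8 245 [84 83 83 86 83 83 81 83 83 84 82 79 91 96 96 98 99 96 98 94 95 92 94 93
 94 95]
0.11 line at 247.9 211 [81 83 80 86 83 84 88 84 81 86 82 78 92 97 97 96 96 97 98 96 95 95 94 95
 95 94]
0.13 line at 246.9 174 [ 82  80  79  81  82  82  82  78  85  84  81  81  95 100  96  99  94  96
  95  96  92  95 107 140 140 141]
0.15 line at 245.9 135 [125 126 127 125 126 126 124 126 129 121  86 112 143 144 142 144 142 143
 143 143 141 141 142 141 143 140]
0.165 line at 245.1 105 [125 125 125 126 127 125 123 124 118  85 107 142 145 140 141 143 139 144
 140 139 139 139 141 141 138 145]
0.18 line at 244.3 73 [125 120 123 125 122 121 122 117  93  81  99 137 145 142 143 143 146 141
 142 143 143 139 142 139 140 141]
0.19 line at 243.7 50 [125 121 123 125 123 121 125 120 121 118 109 132 144 142 140 140 143 143
 142 141 141 139 142 142 141 142]
0.195 line at 243.4 39 [108 106 104 105 107 110 107 100  71  76 104 136 143 144 143 146 142 143
 145 144 141 143 143 138 138 139]
```

Only a thin sliver of the line shows along the blade's left edge, and the head-to-strip seam is even on both sides, so the T-square is well placed. Now fetch good cutter D, whose neighbour bays are empty.

```bash
python3 -m crank '[{"dp":[0,0,-0.06],"delta_rot":[0,0,0],"fingers":-0.3},{"dp":[0,0,-0.06],"delta_rot":[0,0,0],"fingers":-0.3},{"dp":[0,-0.07,0],"delta_rot":[0,0,0],"fingers":-0.3},{"dp":[0,-0.07,0],"delta_rot":[0,0,0],"fingers":-0.3},{"dp":[0,-0.08,0],"delta_rot":[0,0,0],"fingers":-0.3},{"dp":[0,-0.08,0],"delta_rot":[0,0,0],"fingers":-0.3},{"dp":[0,-0.08,0],"delta_rot":[0,0,0],"fingers":-0.3},{"dp":[0,-0.08,0],"delta_rot":[0,0,0],"fingers":-0.3},{"dp":[0,-0.08,0],"delta_rot":[0,0,0],"fingers":-0.3},{"dp":[0,-0.07,0],"delta_rot":[0,0,0],"fingers":-0.3}]'|tail -1
python3 -m crank '[{"dp":[0,0,0],"delta_rot":[0,0,-0.0185],"fingers":-0.3},{"dp":[0,0,0],"delta_rot":[0,0,-0.0185],"fingers":-0.3},{"dp":[0,0,0],"delta_rot":[0,0,-0.0185],"fingers":-0.3},{"dp":[0,0,0],"delta_rot":[0,0,-0.0185],"fingers":-0.3},{"dp":[0,0,0],"delta_rot":[0,0,-0.0185],"fingers":-0.3},{"dp":[0,0,0],"delta_rot":[0,0,-0.0185],"fingers":-0.3},{"dp":[0,0,0],"delta_rot":[0,0,-0.0185],"fingers":-0.3},{"dp":[0,0,0],"delta_rot":[0,0,-0.0185],"fingers":-0.3},{"dp":[0,0,0],"delta_rot":[0,0,-0.0185],"fingers":-0.3},{"dp":[0,0,0],"delta_rot":[0,0,-0.0185],"fingers":-0.3},{"dp":[0,0,0],"delta_rot":[0,0,-0.0185],"fingers":-0.3},{"dp":[0,0,0],"delta_rot":[0,0,-0.0185],"fingers":-0.3}]'|tail -1
python3 -m crank '[{"dp":[0,0,0],"delta_rot":[0,0,-0.0185],"fingers":-0.3},{"dp":[0,0,0],"delta_rot":[0,0,-0.0185],"fingers":-0.3},{"dp":[0,0,0],"delta_rot":[0,0,0],"fingers":-0.3},{"dp":[0,0,0],"delta_rot":[0,0,0],"fingers":-0.3}]'
python3 - <<'E'
from sq import *
go([.5108,.3165,.07],100.6,.073)
E
```

```text
gripper_force: 0.0
gripper_force: 0.0
t: 39.02
tcp_pos: [0.5291, 0.3135, 0.2996]
tool_rot: [0.641, 0.768, 0.001, 0.001]
force: [0.1, 0.3, 1.3]
finger_gap: 0.352
gripper_force: 0.0
turn [ 0.0004 -0.0001 -0.0009] dp in present axes [ 0.0123 -0.0357  0.3132] dp after turn [ 0.0126 -0.0348  0.3133] world mm [ -18.3    3.  -156.6]
```

```bash
python3 -m crank '[{"dp":[0.012,-0.035,0],"delta_rot":[0,0,0],"fingers":-0.3},{"dp":[0,0,0.07],"delta_rot":[0,0,0],"fingers":-0.3},{"dp":[0,0,0.08],"delta_rot":[0,0,0],"fingers":-0.3},{"dp":[0,0,0.08],"delta_rot":[0,0,0],"fingers":-0.3},{"dp":[0,0,0.07],"delta_rot":[0,0,0],"fingers":-0.3},{"dp":[0,0,0],"delta_rot":[0,0,0],"fingers":-0.3},{"dp":[0,0,0],"delta_rot":[0,0,0],"fingers":-0.3},{"dp":[0,0,0],"delta_rot":[0,0,0],"fingers":-0.3}]'
python3 - <<'E'
from sq import *
c,p,d=shot("wrist","w19")
cutters(c,p,roi=(150,60,420,330))
go([.5108,.3165,.0125],100.6,.073)
E
```

```text
t: 39.68
tcp_pos: [0.512, 0.3168, 0.15]
tool_rot: [0.64, 0.768, 0.002, 0.001]
force: [0.7, 1.2, -0.0]
finger_gap: 0.353
gripper_force: 0.0
handle c [0.5871 0.3317] size [0.1181 0.0134] yaw 101.5 slider None 0 px [409. 242.]
handle c [0.5152 0.2942] size [0.0714 0.0139] yaw 99.8 slider None 0 px [279. 259.]
turn [ 0.0009 -0.0002 -0.0005] dp in present axes [-0.0004 -0.0042  0.1307] dp after turn [-0.0003 -0.0035  0.1307] world mm [ -1.7  -0.4 -65.4]
```

```bash
python3 -m crank '[{"dp":[0.002,-0.003,0.05],"delta_rot":[0,0,0],"fingers":-0.3},{"dp":[0,0,0.05],"delta_rot":[0,0,0],"fingers":-0.3},{"dp":[0,0,0.02],"delta_rot":[0,0,0],"fingers":-0.3},{"dp":[0,0,0],"delta_rot":[0,0,0],"fingers":-0.3},{"dp":[0,0,0.008],"delta_rot":[0,0,0],"fingers":-0.3},{"dp":[0,0,0],"delta_rot":[0,0,0],"fingers":-0.3},{"dp":[0,0,0],"delta_rot":[0,0,0],"fingers":-0.3}]'
python3 -m crank '[{"dp":[0,0,0],"delta_rot":[0,0,0],"fingers":-0.85},{"dp":[0,0,0],"delta_rot":[0,0,0],"fingers":-0.85},{"dp":[0,0,0],"delta_rot":[0,0,0],"fingers":-0.85},{"dp":[0,0,0],"delta_rot":[0,0,0],"fingers":-0.85},{"dp":[0,0,0],"delta_rot":[0,0,0],"fingers":-0.85}]' 40
python3 -m crank '[{"dp":[0,0,-0.04],"delta_rot":[0,0,0],"fingers":-0.85},{"dp":[0,0,-0.06],"delta_rot":[0,0,0],"fingers":-0.85},{"dp":[0,0,-0.08],"delta_rot":[0,0,0],"fingers":-0.85},{"dp":[0,0,-0.08],"delta_rot":[0,0,0],"fingers":-0.85},{"dp":[0,0,-0.08],"delta_rot":[0,0,0],"fingers":-0.85},{"dp":[0,0,-0.08],"delta_rot":[0,0,0.0185],"fingers":-0.85},{"dp":[0,0,0],"delta_rot":[0,0,0.0185],"fingers":-0.85},{"dp":[0,0,0],"delta_rot":[0,0,0.0185],"fingers":-0.85},{"dp":[0,0,0],"delta_rot":[0,0,0.0185],"fingers":-0.85},{"dp":[0,0,0],"delta_rot":[0,0,0.0185],"fingers":-0.85},{"dp":[0,0,0],"delta_rot":[0,0,0.0185],"fingers":-0.85},{"dp":[0,0,0],"delta_rot":[0,0,0.0185],"fingers":-0.85}]'
python3 -m crank '[{"dp":[0,0,0],"delta_rot":[0,0,0.0185],"fingers":-0.85},{"dp":[0,0,0],"delta_rot":[0,0,0.0185],"fingers":-0.85},{"dp":[0,0,0],"delta_rot":[0,0,0.0185],"fingers":-0.85},{"dp":[0,0,0],"delta_rot":[0,0,0.0185],"fingers":-0.85},{"dp":[0,0,0],"delta_rot":[0,0,0.0185],"fingers":-0.85},{"dp":[0,0,0],"delta_rot":[0,0,0.0185],"fingers":-0.85},{"dp":[0,0,0],"delta_rot":[0,0,0.0185],"fingers":-0.85},{"dp":[0,0,0],"delta_rot":[0,0,0],"fingers":-0.85},{"dp":[0,0,0],"delta_rot":[0,0,0],"fingers":-0.85}]'
python3 - <<'E'
from sq import *
go([.5623,.0805,.185],7.18,.073)
E
```

```text
t: 40.32
tcp_pos: [0.5099, 0.3173, 0.0855]
tool_rot: [0.64, 0.769, 0.001, 0.001]
force: [0.2, -0.0, -0.5]
finger_gap: 0.351
gripper_force: 0.0
t: 40.73
tcp_pos: [0.5097, 0.3173, 0.0853]
tool_rot: [0.64, 0.769, 0.001, 0.001]
force: [-0.9, -0.1, 6.2]
finger_gap: 0.158
gripper_force: 39.7
t: 41.73
tcp_pos: [0.5086, 0.3168, 0.2938]
tool_rot: [0.893, 0.45, -0.0, -0.0]
force: [-0.4, 0.5, -0.2]
finger_gap: 0.157
gripper_force: 39.5
t: 42.48
tcp_pos: [0.5087, 0.3169, 0.2938]
tool_rot: [0.998, 0.065, -0.0, 0.0]
force: [-0.7, -0.3, -0.6]
finger_gap: 0.159
gripper_force: 39.5
turn [0.     0.0001 0.0006] dp in present axes [0.0454 0.4826 0.0717] dp after turn [0.0472 0.4825 0.0716] world mm [  53.6 -236.4  -35.8]
```

```bash
python3 -m crank '[{"dp":[0.047,0.05,0],"delta_rot":[0,0,0],"fingers":-0.85},{"dp":[0,0.072,0],"delta_rot":[0,0,0],"fingers":-0.85},{"dp":[0,0.072,0],"delta_rot":[0,0,0],"fingers":-0.85},{"dp":[0,0.072,0],"delta_rot":[0,0,0],"fingers":-0.85},{"dp":[0,0.072,0],"delta_rot":[0,0,0],"fingers":-0.85},{"dp":[0,0.072,0],"delta_rot":[0,0,0],"fingers":-0.85},{"dp":[0,0.072,0],"delta_rot":[0,0,0],"fingers":-0.85},{"dp":[0,0,0],"delta_rot":[0,0,0],"fingers":-0.85},{"dp":[0,0,0],"delta_rot":[0,0,0],"fingers":-0.85},{"dp":[0,0,0],"delta_rot":[0,0,0],"fingers":-0.85}]'
python3 - <<'E'
from sq import *
go([.5623,.0805,.126],7.18,.073)
c,p,d=shot("wrist","w20")
dd=np.array([np.cos(np.radians(7.18)),np.sin(np.radians(7.18))]);E=np.array([.4693,.0184])
for t in(.02,.05,.11,.15):
    u,v=proj(c,[*(E+t*dd),ZC]);u0,v=int(u),int(v);print(round(t,3),round(u,1),v,p[v,u0-14:u0+12].min(1) if 0<=v<420 else "")
E
```

```text
t: 43.32
tcp_pos: [0.5625, 0.081, 0.2939]
tool_rot: [0.998, 0.063, -0.0, -0.0]
force: [0.2, 0.9, -0.1]
finger_gap: 0.159
gripper_force: 39.5
turn [-0.0001  0.0001  0.0002] dp in present axes [-0.0004  0.001   0.1899] dp after turn [-0.0005  0.0009  0.1899] world mm [ -0.2  -0.5 -94.9]
0.02 351.0 309 [ 28  24  21  23  23  28  15  31  24  24  17  22  27  31  24  20  27  54
 111 148 146 148 146 143 144 143]
0.05 353.1 273 [130 132 132 132 132 131 130 131 129 131 123  84  82  85 126 152 152 150
 150 151 145 146 145 142 138 110]
0.11 357.7 193 [132 131 132 130 133 130 132 129 131 134 134 128 130 108  91 142 155 152
 153 153 152 152 148 150 150 148]
0.15 361.2 134 [126 126 130 127 127 128 127 127 125 129 120  86  79  80 132 157 153 150
 151 149 150 148 149 149 149 148]
```

The T-square is still in place. Lower the cutter.

```bash
python3 -m crank '[{"dp":[0,0,0.06],"delta_rot":[0,0,0],"fingers":-0.85},{"dp":[0,0,0.06],"delta_rot":[0,0,0],"fingers":-0.85},{"dp":[0,0,0.05],"delta_rot":[0,0,0],"fingers":-0.85},{"dp":[0,0,0],"delta_rot":[0,0,0],"fingers":-0.85},{"dp":[0,0,0.016],"delta_rot":[0,0,0],"fingers":-0.85},{"dp":[0,0,0],"delta_rot":[0,0,0],"fingers":-0.85},{"dp":[0,0,0],"delta_rot":[0,0,0],"fingers":-0.85}]'|grep -E "tcp|force: \["
for i in 1 2 3; do python3 -m crank '[{"dp":[0,0,0.003],"delta_rot":[0,0,0],"fingers":-0.85},{"dp":[0,0,0],"delta_rot":[0,0,0],"fingers":-0.85}]'|grep -E "tcp|force: \["; done
```

```text
tcp_pos: [0.5634, 0.0815, 0.2021]
force: [0.2, -0.1, -0.9]
tcp_pos: [0.5633, 0.081, 0.2007]
force: [-1.0, 0.3, -0.7]
tcp_pos: [0.5628, 0.0808, 0.1985]
force: [-0.9, 0.7, -1.3]
tcp_pos: [0.5629, 0.0808, 0.1969]
force: [-0.4, -0.3, 1.4]
```

```bash
python3 -m crank '[{"dp":[0,0,0.002],"delta_rot":[0,0,0],"fingers":-0.85},{"dp":[0,0,0],"delta_rot":[0,0,0],"fingers":-0.85}]'|grep -E "tcp|force: \["
python3 -m crank '[{"dp":[0,0,0],"delta_rot":[0,0,0],"fingers":-0.4},{"dp":[0,0,0],"delta_rot":[0,0,0],"fingers":-0.4},{"dp":[0,0,0],"delta_rot":[0,0,0],"fingers":-0.4},{"dp":[0,0,-0.03],"delta_rot":[0,0,0],"fingers":-0.4},{"dp":[0,0,-0.06],"delta_rot":[0,0,0],"fingers":-0.4},{"dp":[-0.06,0,-0.06],"delta_rot":[0,0,0],"fingers":-0.4},{"dp":[-0.06,0.03,-0.06],"delta_rot":[0,0,0],"fingers":-0.4},{"dp":[-0.06,0.04,-0.07],"delta_rot":[0,0,0],"fingers":-0.4},{"dp":[0,0.04,0],"delta_rot":[0,0,0],"fingers":-0.4},{"dp":[0,0,0],"delta_rot":[0,0,0],"fingers":-0.4},{"dp":[0,0,0],"delta_rot":[0,0,0],"fingers":-0.4},{"dp":[0,0,0],"delta_rot":[0,0,0],"fingers":-0.4}]'
python3 chk.py w21
python3 - <<'E'
from sq import *
c=pickle.load(open("pics/w21.pkl","rb"));p=cv2.imread("pics/w21.png")
cutters(c,p,zh=ZC+.012)
print("right edge",bright_edge(c,p,*[int(x) for k in ((.19),(.04)) for x in proj(c,[*(np.array([.4693,.0184])+k*np.array([.9922,.125])-.04*np.array([-.125,.9922])),ZC+.004])],side=-1))
E
```

```text
tcp_pos: [0.5629, 0.0808, 0.1968]
force: [-1.9, 0.3, 7.7]
t: 45.62
tcp_pos: [0.4875, 0.0207, 0.3262]
tool_rot: [0.998, 0.063, -0.001, -0.0]
force: [0.1, 0.0, 0.3]
finger_gap: 0.3
gripper_force: 0.0
t 0.02 [ 91  91  90  89  90  90  90  90  90  94 100 102 102 103 103 103 102 102
 101 101 102 101 100 100 102]
t 0.05 [137 136 136 137 136 133 129 119 100 109 138 150 156 156 156 156 155 154
 153 153 152 152 152 152 151]
t 0.08 [135 136 136 136 135 134 132 125 106 112 143 153 157 156 157 156 155 154
 153 152 152 152 152 152 153]
t 0.11 [134 134 133 134 133 132 131 124 104 113 145 153 155 154 153 155 155 153
 151 152 151 152 152 152 152]
t 0.14 [130 130 131 131 132 132 131 126 112 110 144 152 153 151 150 150 150 150
 149 150 149 148 149 150 148]
t 0.17 [129 130 131 131 132 133 131 127 113 110 145 153 153 151 150 150 150 150
 149 151 148 148 149 150 147]
y 0.045 [ 99 100 102 104 107 107 111 111 109 109 105  98  83 104 163 123 122 123
 124 110  81  82  83  85  89  88  89]
y 0.03 [101 102 102 103 104 104 103 103 107 108 105 100  83 103 178 186 188 192
 190 149 112 125 126 126 113  91  90]
y 0.0
[... 158 characters left out ...]
3 111 110 103  86 102 177 189 194 198
 192 147 113 125 127 139 143 142 144]
y -0.07 [110 110 112 112 113 112 111 113 113 114 111 103  88 103 178 191 194 198
 193 147 113 125 128 141 143 144 144]
y -0.085 [112 112 112 113 112 112 113 114 114 115 114 105  89 103 170 161 138 138
 139 139 139 138 139 139 139 139 139]
handle c [0.5596 0.0769] size [0.11  0.024] yaw 8.4 slider None 0 px [210.  75.]
handle c [0.4219 0.1988] size [0.074  0.0092] yaw 97.2 slider None 0 px [ 46. 252.]
handle c [0.393  0.1978] size [0.0806 0.0088] yaw 97.2 slider None 0 px [ 50. 286.]
right edge (array([ 0.5746588 , -0.00661597], dtype=float32), array([0.99227965, 0.12402046], dtype=float32), np.float32(7.1241918), 84)
```

Run:
```python
from station import manip
print(manip.sign_off())
```

```text
the job is handed in; nothing more can be done
None
```

I handed the job in at about 46 s of the 210 s. The three good cutters' blades are fully in, and the two that stick are in the reject box. The T-square is flush with its edge within about 1 mm of the line, and one good cutter lies on the card beside it.

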